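Press watch hands home and pack the movements in the carrying tray

ROBOT

A 7-joint arm with a two-finger parallel gripper is mounted at the origin on the work surface. World frame = base frame: x ahead of the robot, y to its left, z up, the work surface at z = 0. Lengths are in m, angles in rad, forces in N, time in s.
With the tool pointing down it reaches from about 0.4 to 0.85 m from the base axis. Payload 4.4 kg.
Tool frame: the origin (TCP) lies at the very end of the fingers, on their centre line; the grasp point (between the pads) lies ctrl.grasp_offset behind it (ctrl.grasp_offset is the distance from the TCP to the grasp point, in m); z points along the fingers, y is the line along which they close (so a half turn about z gives the same grasp; the last joint's range is limited). The gripper opens to 94 mm and grips with 3 to 60 N. Pads are 16 mm wide; open, the fingers measure 119 mm over their backs; the gripper's body (75 mm by 177 mm) begins 78 mm behind the grasp point.
Start: joints at [1.236, 0.628, 0.038, 1.517, -0.027, 0.996, -0.02], TCP at [0.173, -0.627, 0.205] pointing down, gripper open.
Joint ranges: [-3.06, 3.06], [-0.37, 2.12], [-1.25, 1.32], [0.18, 2.47], [-1.1, 4.24], [0.23, 1.98], [-2.94, 2.94]. Speed limits (rad/s): [2.57, 2.57, 3.14, 3.14, 3.14, 3.14, 3.14].

INTERFACE

Orientations are given as a rotation vector (axis times angle).
In Python, from cell import sensors, eyes, ctrl, nets gives the robot as it stands.
- The arm moves only by the tool move_arm, never from a script. Its argument "commands" is a list that holds one entry, the list of rows, each a list of 7 numbers: the closure, from -1 (fully open) to 1 (shut), then the shift along the tool's x, y, z scaled (see below), then the turn, a rotation vector about the tool's x, y, z scaled (see below). A call has exactly 10 rows; each row is the pose to reach, as a shift and turn from the pose commanded when the call began, along the tool's axes at that moment; what a row does not reach only later rows make up. The controller multiplies each number of a shift by 1000 mm and each number of a turn by pi/4 rad. A row lasts 1/10 s, in which the tool goes at most 50 mm and 8.59 degrees, less where a joint would pass 70% of its speed; a pose out of reach is approached as far as the arm can. A call with a number of a shift or a turn outside -1 to 1 is refused whole. A call with a gripper value outside its range is refused whole. The fingers move at their own pace and stop on an object; "squeeze" is the grip in N (left out, the last holds). Time passes only in rows, so rows that repeat a pose let the fingers close, or fill a call up. It gives the time, the measured TCP pose, the force, the opening and the grip force at its end, in the units of the state.
- sensors.read_state(): the state, without advancing time (a new reading comes with each control period).
- eyes.camera(name): name is "scene" or "top" or "wrist"; returns the picture (384x512x3 uint8, red, green, blue); there is no depth.
- eyes.camera_params(name): a dict with "vertical_fov" (degrees; the focal length in pixels is half the picture's height over the tangent of half this angle, whatever the lens; pixels are square), "cx", "cy" (the principal point, pixels), "T" (4x4, takes a point from camera to world coordinates). Camera axes: x right, y down, z forward; pixel columns grow to the right and rows downward; lengths in m; the calibration is good to about 2 mm. A picture is of the moment at which its call begins: read the wrist's pose just before it. camera_params takes no time and is no camera call; for the wrist camera it gives the pose at the moment of the call.
- ctrl.hand_in(): hands the job in; it is judged then, once.
Trained networks look in the newest picture that a camera, given by its name, has taken for a name from the list of things; names that differ only in an ending like _2 or _b are one class to them, and where a whole thing is asked for, a point or a joint stands for the part that bears it (a point fixed in the world has none). Each returns a list of dicts, best first, with "confidence" (0 to 1); they miss things now and then, are a little off and sometimes report something else, mostly with a low value. They report only what shows in the picture. A call takes as long as a camera call. They do not tell look-alikes from the thing itself.
- nets.outline_of(name, camera): "region" (384x512 bool, what is visible of it) and "at" ([column, row] in pixels, amid what is visible of it).
- nets.pinpoint(name, camera): "at" ([column, row] in pixels: a listed point, or the origin of a listed thing).
The state is a dict: "time": time; "joint_positions": joint angles; "joint_velocities": joint speeds; "effort": joint torques, N m; "tool_pos": TCP position; "ee_rot": TCP orientation; "ft_force": force on the tool from outside, world axes, zero at the start; "ft_torque": the same for the moment, N m; "width": finger opening in m; "finger_force": force on a finger pad.
Only numpy, scipy, OpenCV 4.12 (cv2) and the standard library are available. Lean on these libraries where they do the work, as an engineer would, in place of code of your own. Each camera call takes 0.05 s, during which the arm holds its last target. There are 200 camera calls.

TASK

Finish every watch movement lying on the green mat: one at a time, set it on the press's steel anvil, push the red-knobbed plunger down through its whole stroke so that the brass hands hub goes fully home (press hubs with the plunger only, never with the fingers), and lay the movement flat with its disc in a free bay of the carrying tray, handle towards the open half. When all of them are in the tray, swing the keeper bar shut across it until it snaps in behind its catch. Leave the other things on the bench where they are.

Things in the scene. Friction and masses are not known exactly. Their poses are not given: they have to be found in the camera images.
- movA: Watch movement in a red holder: disc 56 mm wide, 20 mm thick, white dial on top; a bar handle 14 mm wide runs along its own -x from the disc to 110 mm from the disc's centre (2 to 20 mm above the underside). About 140 g, centre of mass inside the disc; lies flat. Origin: centre of the disc's underside, z up. Grip the handle across, 75 mm from the disc's centre. May be absent.
- hubA: Brass hands hub (pin 12 mm wide with two watch hands) in the middle of the red holder's dial. Origin: centre of its top, 32 mm above the holder's underside at the start; pressed fully home it is 26 mm above (6 mm lower). Needs about 3 N, stays where pushed. Press it with the plunger only, never with the fingers.
- movB: Watch movement in a green holder: disc 56 mm wide, 20 mm thick, white dial on top; a bar handle 14 mm wide runs along its own -x from the disc to 110 mm from the disc's centre (2 to 20 mm above the underside). About 140 g, centre of mass inside the disc; lies flat. Origin: centre of the disc's underside, z up. Grip the handle across, 75 mm from the disc's centre. May be absent.
- hubB: Brass hands hub (pin 12 mm wide with two watch hands) in the middle of the green holder's dial. Origin: centre of its top, 32 mm above the holder's underside at the start; pressed fully home it is 26 mm above (6 mm lower). Needs about 3 N, stays where pushed. Press it with the plunger only, never with the fingers.
- movC: Watch movement in a blue holder: disc 56 mm wide, 20 mm thick, white dial on top; a bar handle 14 mm wide runs along its own -x from the disc to 110 mm from the disc's centre (2 to 20 mm above the underside). About 140 g, centre of mass inside the disc; lies flat. Origin: centre of the disc's underside, z up. Grip the handle across, 75 mm from the disc's centre. May be absent.
- hubC: Brass hands hub (pin 12 mm wide with two watch hands) in the middle of the blue holder's dial. Origin: centre of its top, 32 mm above the holder's underside at the start; pressed fully home it is 26 mm above (6 mm lower). Needs about 3 N, stays where pushed. Press it with the plunger only, never with the fingers.
- anvil (a point): Centre of the top of the press's steel anvil (disc 48 mm wide, top 24 mm above the table), directly under the plunger's tip, which is 41 mm above it when raised (10 mm wide). x axis: from the press's open front to its column; z up. A holder goes in level from the front, lifted only a few mm, its handle pointing out of the front (-x).
- press: Black hand press fixed to the bench. Origin: under the anvil's centre, axes as the anvil's. Base 12 mm high, reaching 45 mm in front of, 95 mm behind and 55 mm to each side of the origin; head 46 mm wide, 88 to 118 mm above the table, reaching 20 mm in front of the origin; column (32 mm wide) 60 mm behind. Keep the gripper clear of the head.
- plunger_knob (a point): Centre of the top face of the plunger's round red knob (30 mm wide) on top of the press, 162 mm above the table when raised. Push it straight down.
- plunger (a joint): Stroke of the sprung plunger in m: 0 raised, 0.015 fully down (hard stop 0.0155). With a movement on the anvil the tip meets the hub at 0.009 and has it home at 0.015. The spring takes 1.3 N at the start, 5 N at the end; with the hub about 8 N in all. It springs back up by itself.
- tray: Wooden carrying tray fixed to the bench, 160 mm (x) by 214 mm (y); floor 6 mm, rim 18 mm above the table, rim 5 mm thick. Its +x half has three bays 68 mm apart along y, parted by fences 3 mm thick, tops 16 mm above the table, from 20 mm +x of the centre to the rim; the -x half, towards the robot, is open for the handles. Origin: centre of its underside.
- keeper_hinge (a point): Axis of the keeper bar's upright hinge at the tray's +y side, 46 mm above the table. Its axes are the tray's.
- keeper_knob (a point): Centre of the top of the keeper bar's yellow knob: upright pin 14 mm wide, 26 mm high on the bar, its top 76 mm above the table, 140 mm from the hinge. The aluminium bar, 14 mm wide and 232 mm long, lies 42 to 50 mm above the table.
- keeper (a joint): Swing of the keeper bar in rad: 0 points along the tray's +x; widest open at -0.35; it turns clockwise seen from above to 1.571, across the tray along the tray's -y, behind its catch (shut). It stays put by friction. Near 1.50 to 1.535 the bar's end must be pushed past a sprung brass catch pin (about 6 N at the knob); beyond, it snaps to 1.56 to 1.571 and is held.
- bay0 (a point): Centre of the round grey pad on the floor of tray bay 0 (+y side), where a holder's disc lies; 6 mm above the table.
- bay1 (a point): Centre of the round grey pad on the floor of tray bay 1 (middle), where a holder's disc lies; 6 mm above the table.
- bay2 (a point): Centre of the round grey pad on the floor of tray bay 2 (-y side), where a holder's disc lies; 6 mm above the table.
- jar: Glass jar with black cap, 52 mm wide, 55 mm high. Bystander, to be left where it is. Origin: in its underside or, for the screwdriver, near its middle.
- loupe: Black loupe, 42 mm wide, 28 mm high. Bystander, to be left where it is. Origin: in its underside or, for the screwdriver, near its middle.
- brass_box: Brass box 60 x 85 x 30 mm. Bystander, to be left where it is. Origin: in its underside or, for the screwdriver, near its middle.
- driver: Orange-handled screwdriver, 150 mm long, lying down. Bystander, to be left where it is. Origin: in its underside or, for the screwdriver, near its middle.
- cushion: Black round case cushion, 66 mm wide, 22 mm high. Bystander, to be left where it is. Origin: in its underside or, for the screwdriver, near its middle.
Mind the look-alikes: they are no part of the job. There is more than one size of the movC; the job needs the largest.

How it is judged:
By the outcome, as a careful person would: the job done as asked, in the order asked, and still so for the second after the job is handed in, with the robot touching nothing.
Of movA, movB, movC only 2 to 3 are there at a start; the rules pass over those that are not, and their reading is None.
At some moment in a run one of movA, movB, movC may be knocked a few centimetres aside while the robot is not near it.
Once in a run the grip may slacken for a moment while it holds something.
It also fails if it takes over 210 s, if anything falls off the work surface, if the arm or the gripper's body presses on something with over 40 N, if the wrist force passes 120 N, or if a joint passes its speed limit or range.

## Working session

There is one attempt and no reset: what is moved stays moved. The work goes in short steps, Python scripts to look and compute and a tool call to move; the robot and the scene stay as the last step left them, time stands still between calls to the robot, and variables do not carry over. Pictures are saved under pics/ and viewed, at most 14 in all, crops included, and the job is handed in when it is done.

Besides the shell and the picture viewer there is one more tool, called after "Request:" as name(argument=value, ...) on one line, values as JSON. move_arm: Moves the arm, as the interface text tells. Shifts and turns lie within -1 to 1; 1 stands for 1000 mm of shift or pi/4 rad of turn. Its arguments: {"type":"object","properties":{"commands":{"type":"array"},"squeeze":{"type":"number"}},"required":["commands"]}

```bash
ls; mkdir -p pics
cat > h.py <<'E'
import numpy as np, cv2
from scipy.spatial.transform import Rotation as R
from cell import sensors, eyes, ctrl, nets
def ray(px,cam,P=None):
    P=P or eyes.camera_params(cam); f=192/np.tan(np.radians(P["vertical_fov"])/2)
    T=np.array(P["T"]); d=T[:3,:3]@np.array([(px[0]-P["cx"])/f,(px[1]-P["cy"])/f,1]); return T[:3,3],d
def at_z(px,cam,z,P=None):
    o,d=ray(px,cam,P); return (o+d*(z-o[2])/d[2]).round(4)
def proj(p,cam):
    P=eyes.camera_params(cam); f=192/np.tan(np.radians(P["vertical_fov"])/2)
    T=np.array(P["T"]); q=T[:3,:3].T@(np.array(p)-T[:3,3]); return np.array([P["cx"]+f*q[0]/q[2],P["cy"]+f*q[1]/q[2]])
def save(img,name): cv2.imwrite("pics/"+name,img[:,:,::-1])
Z=dict(movA=0,movB=0,movC=0,hubA=.032,hubB=.032,hubC=.032,anvil=.024,press=0,plunger_knob=.162,tray=0,keeper_hinge=.046,keeper_knob=.076,bay0=.006,bay1=.006,bay2=.006,jar=0,loupe=0,brass_box=0,driver=.01,cushion=0)
E
python3 - <<'E'
from h import *
s=sensors.read_state(); print({k:np.round(v,3) for k,v in s.items()}, ctrl.grasp_offset)
for c in("top","scene"):
    im=eyes.camera(c); save(im,c+"0.png"); P=eyes.camera_params(c); print(c,P["vertical_fov"],P["cx"],P["cy"],np.round(P["T"],3).tolist())
    for n in Z:
        for d in nets.pinpoint(n,c)[:4]:
            if d["confidence"]>.2: print(c,n,round(d["confidence"],2),np.round(d["at"]),at_z(d["at"],c,Z[n]))
E
```

```text
pics
{'time': np.float64(0.0), 'joint_positions': array([ 1.236,  0.629,  0.038,  1.518, -0.027,  0.996, -0.02 ]), 'joint_velocities': array([-0.001, -0.001, -0.001,  0.   , -0.002, -0.002, -0.001]), 'effort': array([-0.0000e+00, -5.4974e+01,  1.1440e+00, -1.8664e+01, -5.2000e-02,
        2.4000e-02,  0.0000e+00]), 'tool_pos': array([ 0.172, -0.626,  0.205]), 'ee_rot': array([-3.111, -0.421,  0.   ]), 'ft_force': array([-0.075, -0.773, -0.156]), 'ft_torque': array([ 0.032, -0.005,  0.08 ]), 'finger_force': np.float64(0.0), 'width': np.float64(0.094)} 0.0188
top 51.953834216620265 260.90121319980943 192.60624518274088 [[-0.01, -0.989, 0.146, 0.381], [-1.0, 0.008, -0.015, 0.049], [0.014, -0.146, -0.989, 1.174], [0.0, 0.0, 0.0, 1.0]]
top movA 0.78 [290. 192.] [ 0.5545 -0.0567  0.    ]
top movA 0.63 [171. 203.] [0.5255 0.3011 0.    ]
top movC 0.97 [266. 166.] [0.635  0.0141 0.    ]
top movC 0.5 [338. 275.] [ 0.308  -0.1933  0.    ]
top movC 0.46 [145. 136.] [0.7336 0.3846 0.    ]
top hubA 0.52 [293. 189.] [ 0.5598 -0.064   0.032 ]
top hubA 0.46 [371. 204.] [ 0.5127 -0.2894  0.032 ]
top h
[... 2867 characters left out ...]
cene bay0 0.69 [150. 227.] [ 0.5872 -0.2642  0.006 ]
scene bay1 0.86 [120. 209.] [ 0.5159 -0.3849  0.006 ]
scene bay1 0.72 [137. 220.] [ 0.5611 -0.3144  0.006 ]
scene bay1 0.69 [150. 227.] [ 0.5872 -0.2642  0.006 ]
scene bay2 0.86 [120. 209.] [ 0.5159 -0.3849  0.006 ]
scene bay2 0.72 [137. 220.] [ 0.5611 -0.3144  0.006 ]
scene bay2 0.69 [150. 227.] [ 0.5872 -0.2642  0.006 ]
scene jar 0.68 [384. 213.] [0.4495 0.4092 0.    ]
scene loupe 0.47 [244. 271.] [0.7174 0.0239 0.    ]
scene brass_box 0.79 [276. 295.] [0.783  0.1109 0.    ]
scene brass_box 0.48 [285. 223.] [ 0.5248  0.1196 -0.    ]
scene driver 0.65 [410. 256.] [0.6314 0.4487 0.01  ]
scene cushion 0.76 [320. 290.] [0.7579 0.2179 0.    ]
```

Run:
```python
import cv2
a=cv2.imread("pics/top0.png")[80:320,80:440]; cv2.imwrite("pics/top0b.png",cv2.resize(a,(800,533),interpolation=cv2.INTER_CUBIC))
```

```text
(no output)
```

View pics/top0b.png

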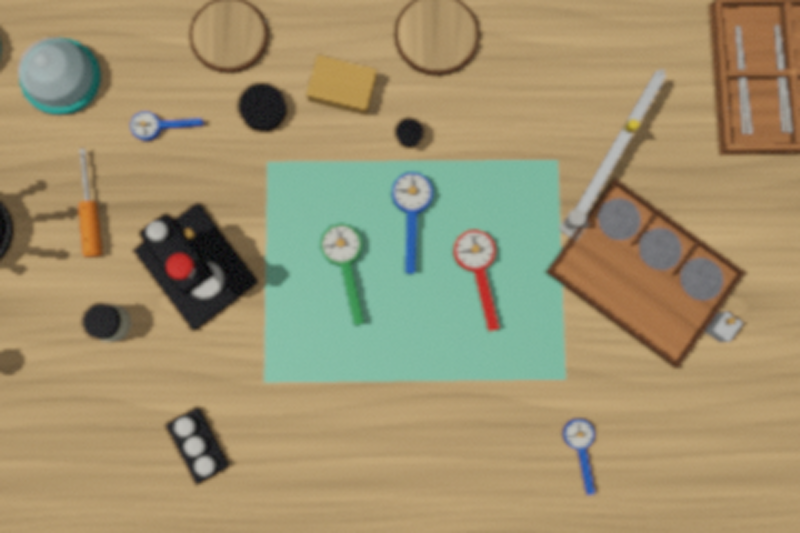

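View pics/scene0.png

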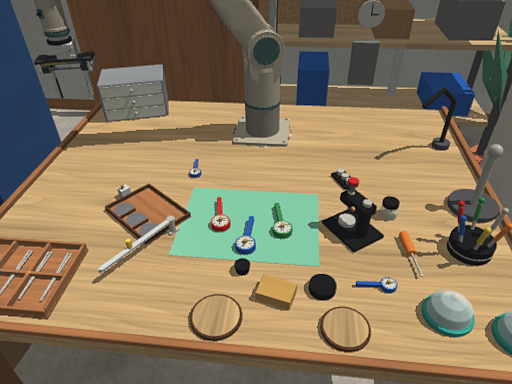

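```bash
cat > plan.py <<'E'
# usage: plan.py  x,y,z,yawdeg ...   waypoints (world TCP); prints rows from the current measured pose
import sys; from h import *
s=sensors.read_state(); p=np.array(s["tool_pos"]); r=R.from_rotvec(s["ee_rot"]); x=r.as_matrix()[:,0]
print("t",round(s["time"],1),"now",p.round(4),"yaw",np.degrees(np.arctan2(x[1],x[0])).round(2),"tilt",r.as_matrix()[2].round(4),"w",round(s["width"],4),"F",np.round(s["ft_force"],1))
n=0
for a in sys.argv[1:]:
    v=list(map(float,a.split(","))); y=np.radians(v[3]); c,d=np.cos(y),np.sin(y)
    t=R.from_matrix([[c,d,0],[d,-c,0],[0,0,-1]])
    sh=r.inv().apply(np.array(v[:3])-p); tu=(r.inv()*t).as_rotvec()/(np.pi/4)
    k=max(np.linalg.norm(sh)/.05,np.linalg.norm(tu)*45/8.59)
    print(a,"->",sh.round(4).tolist(),tu.round(3).tolist(),"rows from start %.1f"%k)
E
python3 plan.py 0.45,-0.22,0.38,0
python3 - <<'E'
from h import *
P=eyes.camera_params("wrist"); s=sensors.read_state(); T=np.array(P["T"]); r=R.from_rotvec(s["ee_rot"]).as_matrix()
print(P["vertical_fov"],P["cx"],P["cy"],(r.T@T[:3,:3]).round(3),(r.T@(T[:3,3]-s["tool_pos"])).round(3))
E
```

```text
t 2.1 now [ 0.1727 -0.6267  0.2055] yaw 15.4 tilt [ 1.e-04  0.e+00 -1.e+00] w 0.0939 F [-0.1  0.5  0.2]
0.45,-0.22,0.38,0 -> [0.3754, -0.3184, -0.1745] [0.0, -0.0, 0.342] rows from start 10.4
69.63592788125123 257.6401206687227 194.49952503154014 [[-0.001 -0.974 -0.228]
 [ 1.    -0.001  0.001]
 [-0.001 -0.228  0.974]] [ 0.066  0.    -0.178]
```

Request:
move_arm(commands=[[[-1, 0.037, -0.03, -0.04, 0, 0, 0.034], [-1, 0.075, -0.06, -0.08, 0, 0, 0.068], [-1, 0.112, -0.09, -0.12, 0, 0, 0.1], [-1, 0.15, -0.12, -0.15, 0, 0, 0.14], [-1, 0.19, -0.15, -0.17, 0, 0, 0.17], [-1, 0.225, -0.18, -0.17, 0, 0, 0.2], [-1, 0.26, -0.21, -0.17, 0, 0, 0.24], [-1, 0.3, -0.24, -0.17, 0, 0, 0.28], [-1, 0.33, -0.27, -0.17, 0, 0, 0.32], [-1, 0.36, -0.29, -0.17, 0, 0, 0.342]]], squeeze=30)

```text
time: 3.1
tool_pos: [0.4349, -0.2607, 0.376]
ee_rot: [3.141, -0.002, 0.001]
ft_force: [0.3, -0.4, -0.8]
width: 0.0938
finger_force: 0.0
```

```bash
cat > look.py <<'E'
import sys; from h import *
f=sys.argv[1]; names=sys.argv[2:]
P=eyes.camera_params("wrist"); im=eyes.camera("wrist"); save(im,f+".png")
for n in names:
    for d in nets.pinpoint(n,"wrist")[:4]:
        if d["confidence"]>.3: print(n,round(d["confidence"],2),np.round(d["at"]),at_z(d["at"],"wrist",Z[n],P))
E
python3 look.py w1 bay0 tray keeper_hinge keeper_knob movA hubA movC hubC
python3 plan.py 0.46,0.22,0.38,20
```

```text
bay0 0.95 [316. 124.] [ 0.5128 -0.3734  0.006 ]
bay0 0.93 [261.  76.] [ 0.5996 -0.2683  0.006 ]
bay0 0.72 [288. 104.] [ 0.5493 -0.3201  0.006 ]
bay0 0.61 [109.  54.] [0.637  0.0096 0.006 ]
tray 0.66 [274. 118.] [ 0.5242 -0.2927  0.    ]
tray 0.5 [258.  76.] [ 0.5993 -0.262   0.    ]
keeper_hinge 0.74 [219.  81.] [ 0.584  -0.1945  0.046 ]
movA 0.58 [150.  98.] [ 0.5605 -0.057   0.    ]
hubA 0.6 [148. 100.] [ 0.555  -0.0653  0.032 ]
movC 0.88 [108.  57.] [0.6336 0.0138 0.    ]
movC 0.73 [224. 223.] [ 0.3097 -0.1902  0.    ]
hubC 0.68 [98. 54.] [0.6311 0.015  0.032 ]
hubC 0.61 [225. 224.] [ 0.3184 -0.1962  0.032 ]
t 3.5 now [ 0.4333 -0.264   0.3753] yaw -0.16 tilt [-3.e-04  4.e-04 -1.e+00] w 0.0941 F [ 0.1 -1.   0.8]
0.46,0.22,0.38,20 -> [0.0253, -0.4841, -0.0049] [0.0, 0.001, -0.448] rows from start 9.7
```

View pics/w1.png

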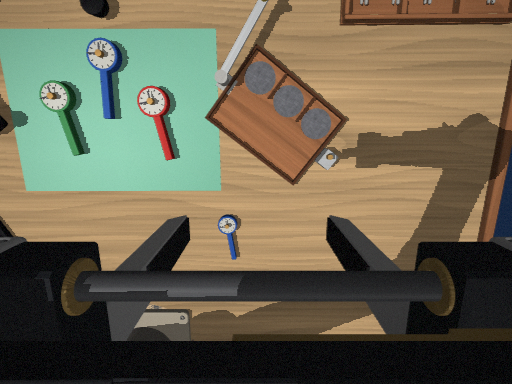

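Request:
move_arm(commands=[[[-1, 0.005, -0.048, 0, 0, 0, -0.04], [-1, 0.01, -0.096, 0, 0, 0, -0.08], [-1, 0.015, -0.144, 0, 0, 0, -0.12], [-1, 0.02, -0.192, 0, 0, 0, -0.16], [-1, 0.03, -0.24, 0, 0, 0, -0.2], [-1, 0.03, -0.288, 0, 0, 0, -0.24], [-1, 0.03, -0.336, 0, 0, 0, -0.28], [-1, 0.03, -0.384, 0, 0, 0, -0.32], [-1, 0.03, -0.43, 0, 0, 0, -0.36], [-1, 0.03, -0.46, 0, 0, 0, -0.36]]])

```text
time: 4.55
tool_pos: [0.4639, 0.2001, 0.3755]
ee_rot: [-3.108, -0.446, -0.0]
ft_force: [0.0, -1.6, -0.3]
width: 0.094
finger_force: 0.0
```

```bash
cat > mov.py <<'E'
# colour measurement of movements and pads: mov.py cam name  ->  disc centre and yaw at z
import sys; from h import *
HUE=dict(movA=[(0,8),(172,180)],movB=[(52,70)],movC=[(105,125)])
def blobs(cam,zu=0.,names=HUE,roi=None,tag=None):
    P=eyes.camera_params(cam); im=eyes.camera(cam); hsv=cv2.cvtColor(im,cv2.COLOR_RGB2HSV); out={}
    if tag: save(im,tag+".png")
    for n in names:
        m=np.zeros(im.shape[:2],np.uint8)
        for a,b in HUE[n]: m|=cv2.inRange(hsv,(a,150,50),(b,255,255))
        k,l,st,c=cv2.connectedComponentsWithStats(m); out[n]=[]
        for i in range(1,k):
            if st[i,4]<40: continue
            v,u=np.nonzero(l==i); q=np.array([at_z(x,cam,zu+.02,P)[:2] for x in zip(u,v)])
            if np.ptp(q,0).max()>.25: continue
            ax=np.linalg.svd(q-q.mean(0),full_matrices=False)[2][0]; s=(q-q.mean(0))@ax; L=np.ptp(s)
            w=(q-q.mean(0))@np.array([-ax[1],ax[0]])
            if np.ptp(w[s>np.median([s.min(),s.max()])])<np.ptp(w[s<np.median([s.min(),s.max()])]): ax=-ax
            s=q@ax; w=q@np.array([-ax[1],ax[0]])
            hd=s<s.max()-.07; dd=s>s.max()-.05
            # centre: circle through mask edge of disc: midpoint of extents
            cs=s.max()-.028; pw=np.polyfit(s[hd],w[hd],1) if hd.sum()>10 else [0,0]
            yaw=np.arctan2(ax[1],ax[0])+np.arctan(pw[0]); wd=(w[dd].max()+w[dd].min())/2
            ctr=cs*ax+wd*np.array([-ax[1],ax[0]])
            out[n].append((ctr.round(4).tolist(),round(np.degrees(yaw),1),"L%.3f W%.3f"%(L,np.ptp(w[dd]))))
    return out
def pads(cam,P,im):
    hsv=cv2.cvtColor(im,cv2.COLOR_RGB2HSV); m=cv2.inRange(hsv,(0,0,60),(180,45,150)); k,l,st,c=cv2.connectedComponentsWithStats(m)
    for i in range(1,k):
        p=at_z(c[i],cam,.006,P)
        if st[i,4]>80 and .45<p[0]<.65 and -.43<p[1]<-.2: print(cam,"pad",p,st[i,2:])
if __name__=="__main__":
    for c in sys.argv[1:]:
        for n,o in blobs(c,tag="m_"+c).items():
            for x in o: print(c,n,*x)
    im=cv2.imread("pics/top0.png")[:,:,::-1]; pads("top",eyes.camera_params("top"),im)
E
python3 mov.py top wrist; python3 look.py w2 anvil plunger_knob press movB
```

```text
top movA [0.4995, -0.075] 19.9 L0.081 W0.012
top movC [0.5766, 0.0184] -2.8 L0.081 W0.015
wrist movA [0.5547, 0.632] 99.3 L0.055 W0.019
wrist movA [0.5122, 0.3242] -87.5 L0.041 W0.040
wrist movA [0.5524, -0.0624] 12.8 L0.135 W0.060
wrist movC [0.6164, 0.6202] 65.2 L0.054 W0.018
wrist movC [0.6318, 0.0192] -1.7 L0.136 W0.059
top pad [ 0.595  -0.2632  0.006 ] [ 19  18 259]
top pad [ 0.5539 -0.317   0.006 ] [ 18  18 263]
top pad [ 0.5123 -0.3712  0.006 ] [ 18  19 265]
anvil 0.84 [214. 126.] [0.5107 0.2997 0.024 ]
plunger_knob 0.66 [205. 123.] [0.5154 0.2917 0.162 ]
press 0.63 [225. 123.] [0.5216 0.2859 0.    ]
movB 0.71 [317. 125.] [0.5687 0.1129 0.    ]
movB 0.7 [220. 125.] [0.5143 0.2938 0.    ]
movB 0.69 [377. 105.] [0.6364 0.0142 0.    ]
```

View pics/w2.png

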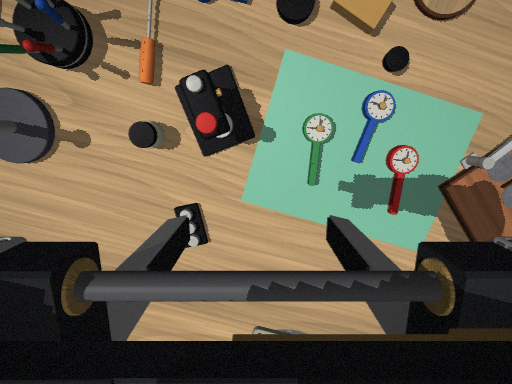

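Run:
```python
from h import *
im=cv2.imread("pics/w2.png")[:,:,::-1]; P=eyes.camera_params("wrist")
hsv=cv2.cvtColor(im,cv2.COLOR_RGB2HSV); print("green",hsv[160:176:5,314], hsv[200,270])
g=cv2.cvtColor(im,cv2.COLOR_RGB2GRAY)[50:170,170:275]; cv2.imwrite("pics/press.png",cv2.resize(im[50:170,170:275,::-1],None,fx=5,fy=5,interpolation=cv2.INTER_CUBIC))
m=cv2.inRange(hsv,(0,180,110),(8,255,255))+cv2.inRange(hsv,(173,180,110),(180,255,255))
m[:, :190]=0; m[:,225:]=0; c=cv2.moments(m[:150],True); k=(c["m10"]/c["m00"],c["m01"]/c["m00"]); print("knob w",k,at_z(k,"wrist",.162,P))
t=cv2.imread("pics/top0.png")[:,:,::-1]; hs=cv2.cvtColor(t,cv2.COLOR_RGB2HSV)
m=cv2.inRange(hs,(0,180,90),(8,255,255))+cv2.inRange(hs,(173,180,90),(180,255,255)); m[:,:150]=0; m[:,172:]=0
c=cv2.moments(m,True); k=(c["m10"]/c["m00"],c["m01"]/c["m00"]); print("knob t",k,at_z(k,"top",.162), c["m00"])
```

```text
green [[ 66 143 137]
 [ 67 143 136]
 [ 67 137 138]
 [ 67 142 135]] [ 76  89 189]
knob w (205.45058139534885, 122.31104651162791) [0.5188 0.2844 0.162 ]
knob t (160.32692307692307, 199.22115384615384) [0.515  0.2932 0.162 ] 104.0
```

View pics/press.png

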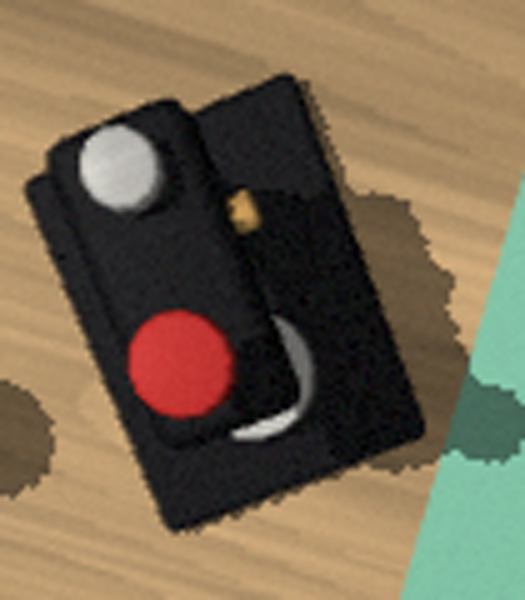

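```bash
sed -i 's/movB=\[(52,70)\]/movB=[(56,70)]/; s/(a,150,50),(b,255,255)/(a,110,50),(b,255,255)/' mov.py
python3 - <<'E'
from h import *
import mov
for c in("top","wrist"):
    for n,o in mov.blobs(c).items():
        for x in o: print(c,n,*x)
P=eyes.camera_params("wrist")
q=np.array([at_z((170+x/5,50+y/5),"wrist",.012,P)[:2] for x,y in((295,75),(424,432),(174,530),(28,186))]); print(q)
d=(q[0]+q[3]-q[1]-q[2]); d2=q[0]-q[3]+q[1]-q[2]; y=np.arctan2(d[1],d[0]); print("len",np.linalg.norm(d)/2,np.linalg.norm(d2)/2,"yaw",np.degrees(y),np.degrees(np.arctan2(d2[1],d2[0])),"origin",q.mean(0)-.025*np.array([np.cos(y),np.sin(y)]))
t=cv2.imread("pics/top0.png"); cv2.imwrite("pics/pt.png",cv2.resize(t[165:235,130:205],None,fx=7,fy=7,interpolation=cv2.INTER_CUBIC))
E
```

```text
top movA [0.5477, 0.6109] 32.4 L0.022 W0.018
top movA [0.5193, -0.0691] 12.3 L0.104 W0.046
top movB [0.5097, 0.1008] 13.1 L0.083 W0.016
top movC [0.7248, 0.3433] 99.7 L0.068 W0.020
top movC [0.5876, 0.0197] -1.1 L0.092 W0.042
top movC [0.2643, -0.202] -171.6 L0.054 W0.008
wrist movA [0.554, 0.6356] 99.5 L0.057 W0.020
wrist movA [0.5121, 0.3119] 90.9 L0.041 W0.039
wrist movA [0.5515, -0.0621] 12.8 L0.136 W0.062
wrist movB [0.5619, 0.1131] 13.1 L0.136 W0.055
wrist movC [0.6164, 0.6225] 65.3 L0.055 W0.020
wrist movC [0.632, 0.0192] -1.8 L0.136 W0.058
[[0.6247 0.2947]
 [0.5155 0.215 ]
 [0.4526 0.2985]
 [0.5608 0.3799]]
len 0.13529224848453075 0.10552005733508678 yaw 36.539568627729714 -53.07037402338058 origin [0.51831385 0.28214056]
```

View pics/pt.png

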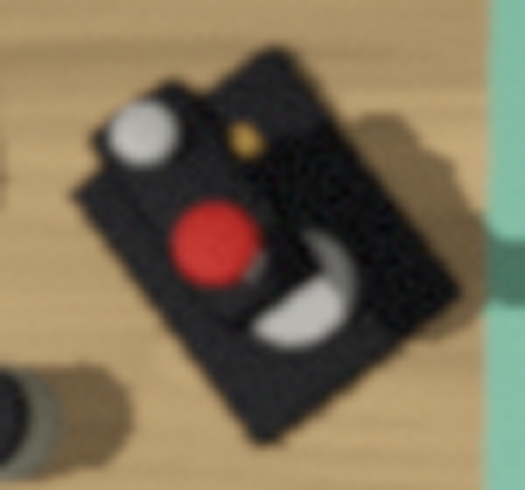

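```bash
python3 plan.py 0.489,0.096,0.12,13.1
```

```text
t 5.0 now [0.4646 0.1959 0.3754] yaw 16.05 tilt [ 1.e-04  6.e-04 -1.e+00] w 0.0939 F [-0.7 -0.6 -0.4]
0.489,0.096,0.12,13.1 -> [-0.0042, 0.1026, 0.2555] [0.001, -0.0, 0.065] rows from start 5.5
```

Request:
move_arm(commands=[[[-0.4, 0, 0.02, 0.045, 0, 0, 0.03], [-0.4, 0, 0.04, 0.09, 0, 0, 0.065], [-0.4, 0, 0.06, 0.135, 0, 0, 0.065], [-0.4, -0.004, 0.08, 0.18, 0, 0, 0.065], [-0.4, -0.004, 0.103, 0.22, 0, 0, 0.065], [-0.4, -0.004, 0.103, 0.255, 0, 0, 0.065], [-0.4, -0.004, 0.103, 0.255, 0, 0, 0.065], [-0.4, -0.004, 0.103, 0.255, 0, 0, 0.065], [-0.4, -0.004, 0.103, 0.255, 0, 0, 0.065], [-0.4, -0.004, 0.103, 0.255, 0, 0, 0.065]]])

```text
time: 6.0
tool_pos: [0.4905, 0.0982, 0.1223]
ee_rot: [-3.12, -0.364, -0.006]
ft_force: [0.1, 0.1, 0.0]
width: 0.0656
finger_force: 0.0
```

```bash
cat > meas.py <<'E'
import sys; from h import *; import mov
n=sys.argv[1]; zu=float(sys.argv[2]) if len(sys.argv)>2 else 0
for x in mov.blobs("wrist",zu,[n],tag=sys.argv[3] if len(sys.argv)>3 else None)[n]: print(n,*x)
E
python3 meas.py movB 0 w3; python3 plan.py
```

```text
movB [0.5617, 0.1124] 12.5 L0.135 W0.054
t 6.0 now [0.4903 0.0981 0.1221] yaw 13.32 tilt [ 0.0035  0.     -1.    ] w 0.0658 F [ 0.5 -0.3  0. ]
```

View pics/w3.png

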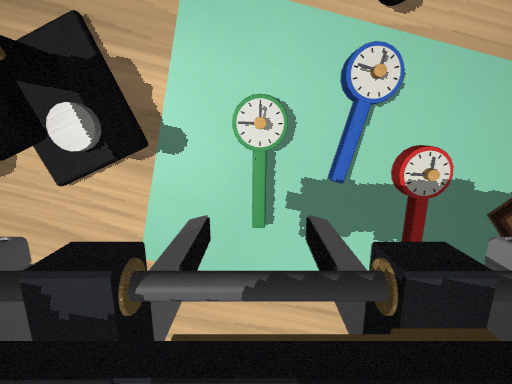

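Request:
move_arm(commands=[[[-0.4, 0, 0, 0.045, 0, 0, 0], [-0.4, 0, 0, 0.085, 0, 0, 0], [-0.4, 0, 0, 0.11, 0, 0, 0], [-0.4, 0, 0, 0.117, 0, 0, 0], [1, 0, 0, 0.117, 0, 0, 0], [1, 0, 0, 0.117, 0, 0, 0], [1, 0, 0, 0.117, 0, 0, 0], [1, 0, 0, 0.117, 0, 0, 0], [1, 0, 0, 0.117, 0, 0, 0], [1, 0, 0, 0.117, 0, 0, 0]]], squeeze=40)

```text
time: 7.05
tool_pos: [0.4894, 0.0974, 0.0038]
ee_rot: [-3.12, -0.363, -0.001]
ft_force: [-0.8, 0.2, -0.2]
width: 0.0209
finger_force: 0.0
```

```bash
python3 plan.py; python3 meas.py movB 0
python3 - <<'E'
from h import *
im=cv2.imread("pics/w3.png")[:,:,::-1]; hsv=cv2.cvtColor(im,cv2.COLOR_RGB2HSV)[80:175,30:120]
m=cv2.inRange(hsv,(0,0,85),(180,60,255)); k,l,st,c=cv2.connectedComponentsWithStats(m); i=1+st[1:,4].argmax(); print(st[i]+[30,80,0,0,0],c[i]+[30,80])
E
```

```text
t 7.0 now [0.4894 0.0974 0.0038] yaw 13.28 tilt [ 7.e-04  0.e+00 -1.e+00] w 0.0209 F [-0.8  0.2 -0.2]
movB [0.5618, 0.1125] 12.5 L0.124 W0.055
[  46  102   50   50 1928] [ 70.2033195  126.63485477]
```

Request:
move_arm(commands=[[[1, 0, 0, 0, 0, 0, 0], [1, 0, 0, 0, 0, 0, 0], [1, 0, 0, 0, 0, 0, 0], [1, 0, 0, 0, 0, 0, 0], [1, 0, 0, 0, 0, 0, 0], [1, 0, 0, -0.01, 0, 0, 0], [1, 0, 0, -0.03, 0, 0, 0], [1, 0, 0, -0.05, 0, 0, 0], [1, 0, 0, -0.057, 0, 0, 0], [1, 0, 0, -0.057, 0, 0, 0]]])

```text
time: 8.1
tool_pos: [0.4897, 0.0975, 0.0613]
ee_rot: [-3.12, -0.363, -0.003]
ft_force: [-0.6, 0.8, -1.8]
width: 0.0136
finger_force: 40.0
```

```bash
python3 meas.py movB .057; python3 plan.py .383,.189,.06,36.5
python3 - <<'E'
from h import *
P=eyes.camera_params("wrist"); im=eyes.camera("wrist"); hsv=cv2.cvtColor(im,cv2.COLOR_RGB2HSV)
m=cv2.inRange(hsv,(0,0,85),(180,60,255)); m[:,150:]=0; m[220:]=0; k,l,st,c=cv2.connectedComponentsWithStats(m)
for i in range(1,k):
    if st[i,4]>300: print(st[i],c[i],at_z(c[i],"wrist",.024,P))
save(im,"w4.png")
E
```

```text
movB [0.5624, 0.1135] 13.0 L0.124 W0.054
t 8.2 now [0.4892 0.0973 0.0605] yaw 13.27 tilt [ 5.e-04  1.e-04 -1.e+00] w 0.0135 F [ 0.5 -0.3 -1.8]
.383,.189,.06,36.5 -> [-0.0823, -0.1136, 0.0005] [0.0, -0.001, -0.516] rows from start 2.8
[   0   91   50   64 2559] [ 21.01524033 124.53223916] [0.517  0.2867 0.024 ]
```

Request:
move_arm(commands=[[[1, -0.02, -0.03, 0, 0, 0, -0.13], [1, -0.04, -0.06, 0, 0, 0, -0.26], [1, -0.06, -0.09, 0, 0, 0, -0.39], [1, -0.082, -0.113, 0, 0, 0, -0.516], [1, -0.082, -0.113, 0.01, 0, 0, -0.516], [1, -0.082, -0.113, 0.02, 0, 0, -0.516], [1, -0.082, -0.113, 0.027, 0, 0, -0.516], [1, -0.082, -0.113, 0.027, 0, 0, -0.516], [1, -0.082, -0.113, 0.027, 0, 0, -0.516], [1, -0.082, -0.113, 0.027, 0, 0, -0.516]]])

```text
time: 9.2
tool_pos: [0.3839, 0.1882, 0.0334]
ee_rot: [2.984, 0.982, 0.001]
ft_force: [0.5, -0.1, -1.8]
width: 0.0137
finger_force: 40.0
```

```bash
python3 meas.py movB .03 w5;  python3 - <<'E'
from h import *
P=eyes.camera_params("wrist"); im=cv2.imread("pics/w5.png")[:,:,::-1]; hsv=cv2.cvtColor(im,cv2.COLOR_RGB2HSV)
m=cv2.inRange(hsv,(0,0,85),(180,60,255)); m[:,:150]=0;m[:,350:]=0; m[150:]=0; k,l,st,c=cv2.connectedComponentsWithStats(m)
for i in range(1,k):
    if st[i,4]>150: print(st[i],c[i],at_z(c[i],"wrist",.024,P))
E
python3 plan.py .456,.242,.033,36.5
```

```text
movB [0.4441, 0.2311] 36.2 L0.124 W0.054
[ 217   70   83   80 4910] [258.24195519 111.23930754] [0.4473 0.2337 0.024 ]
t 9.2 now [0.3839 0.1884 0.0335] yaw 36.44 tilt [ 6.e-04  2.e-04 -1.e+00] w 0.0137 F [-0.4 -0.7 -2.1]
.456,.242,.033,36.5 -> [0.0899, -0.0003, 0.0006] [0.0, -0.001, -0.001] rows from start 1.8
```

View pics/w5.png

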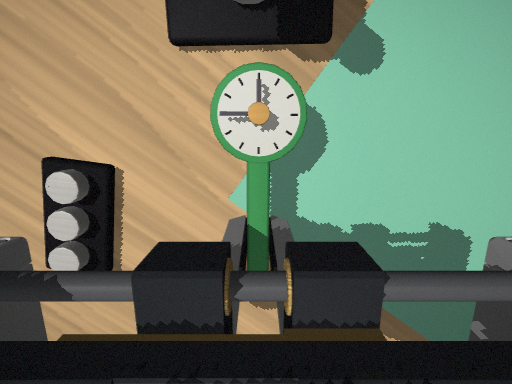

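Run:
```python
from h import *
P=eyes.camera_params("wrist"); im=cv2.imread("pics/w5.png"); g=im.max(2)
e=[]
for u in range(185,322,4):
    col=g[:70,u]; v=np.nonzero(col>60)[0]; v=v[v>25]; 
    if len(v): e.append((u,v[0]))
q=np.array([at_z(x,"wrist",0.,P)[:2] for x in e]); p=np.polyfit(*np.array(e).T,1); print(e[::6],p)
d=q[-1]-q[0]; d=np.linalg.svd(q-q.mean(0))[2][0]; d*=-np.sign(d[0]*-1) ; print("front edge dir",np.degrees(np.arctan2(d[1],d[0])))
for r in(20,25,30,35): 
    row=g[r]; x=np.nonzero(row[:258]>60)[0][-1],258+np.nonzero(row[258:]>60)[0][0]; print(r,x,sum(x)/2,[at_z((k,r),"wrist",.012,P) for k in x])
v=np.nonzero(np.ptp(im[:12,200:300].astype(int),2)<40)
cv2.imwrite("pics/c.png",cv2.resize(im[0:70,150:360],None,fx=3.8,fy=3.8))
```

```text
[(185, np.int64(46)), (209, np.int64(46)), (233, np.int64(45)), (257, np.int64(45)), (281, np.int64(45)), (305, np.int64(44))] [-1.72969188e-02  4.94332633e+01]
front edge dir -52.67841717172816
20 (np.int64(166), np.int64(333)) 249.5 [array([0.4582, 0.3159, 0.012 ]), array([0.5224, 0.2288, 0.012 ])]
25 (np.int64(167), np.int64(333)) 250.0 [array([0.4561, 0.3138, 0.012 ]), array([0.5202, 0.2269, 0.012 ])]
30 (np.int64(167), np.int64(332)) 249.5 [array([0.4536, 0.3123, 0.012 ]), array([0.5175, 0.2255, 0.012 ])]
35 (np.int64(168), np.int64(332)) 250.0 [array([0.4515, 0.3102, 0.012 ]), array([0.5153, 0.2236, 0.012 ])]
```

View pics/c.png

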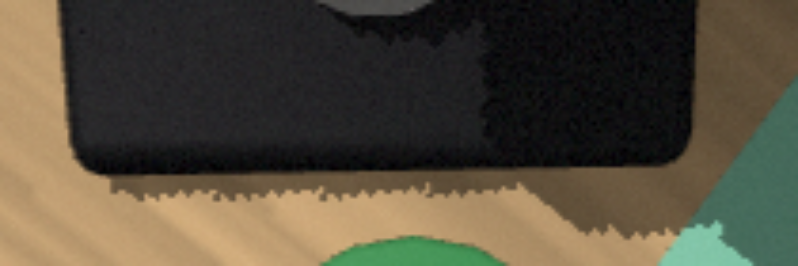

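Run:
```python
from h import *
P=eyes.camera_params("wrist"); y=np.radians(37.3); u=np.array([np.cos(y),np.sin(y)])
print("from anvil edge",at_z((249.8,4),"wrist",.024,P)[:2]+.024*u)
print("from base front",at_z((250,45.2),"wrist",.002,P)[:2]+.045*u, at_z((250,43),"wrist",.012,P)[:2]+.045*u)
```

```text
from anvil edge [0.51329136 0.28914372]
from base front [0.51629631 0.29236948] [0.51529631 0.29136948]
```

```bash
python3 plan.py .386,.1925,.0315,37.2 .4552,.245,.0315,37.2
```

```text
t 9.2 now [0.3839 0.1884 0.0335] yaw 36.44 tilt [ 6.e-04  2.e-04 -1.e+00] w 0.0137 F [-0.4 -0.7 -2.1]
.386,.1925,.0315,37.2 -> [0.0042, -0.0021, 0.002] [0.0, -0.001, -0.017] rows from start 0.1
.4552,.245,.0315,37.2 -> [0.091, -0.0032, 0.0021] [0.0, -0.001, -0.017] rows from start 1.8
```

Request:
move_arm(commands=[[[1, 0.004, -0.002, 0.002, 0, 0, -0.017], [1, 0.02, -0.003, 0.002, 0, 0, -0.017], [1, 0.035, -0.003, 0.002, 0, 0, -0.017], [1, 0.05, -0.003, 0.002, 0, 0, -0.017], [1, 0.065, -0.003, 0.002, 0, 0, -0.017], [1, 0.08, -0.003, 0.002, 0, 0, -0.017], [1, 0.088, -0.003, 0.002, 0, 0, -0.017], [1, 0.091, -0.003, 0.002, 0, 0, -0.017], [1, 0.091, -0.003, 0.002, 0, 0, -0.017], [1, 0.091, -0.003, 0.002, 0, 0, -0.017]]])

```text
time: 10.25
tool_pos: [0.4539, 0.2445, 0.0312]
ee_rot: [2.976, 1.004, -0.002]
ft_force: [0.0, -0.7, -1.8]
width: 0.0139
finger_force: 40.0
```

```bash
python3 meas.py movB .028 w6; python3 plan.py
python3 - <<'E'
from h import *
im=cv2.imread("pics/w6.png"); cv2.imwrite("pics/c2.png",cv2.resize(im[0:240,130:390],None,fx=2.4,fy=2.4))
E
```

```text
movB [0.4751, 0.2593] 34.0 L0.076 W0.032
t 10.3 now [0.4539 0.2445 0.0313] yaw 37.27 tilt [-1.2e-03  2.0e-04 -1.0e+00] w 0.0136 F [-0.1  0.4 -1.6]
```

View pics/c2.png

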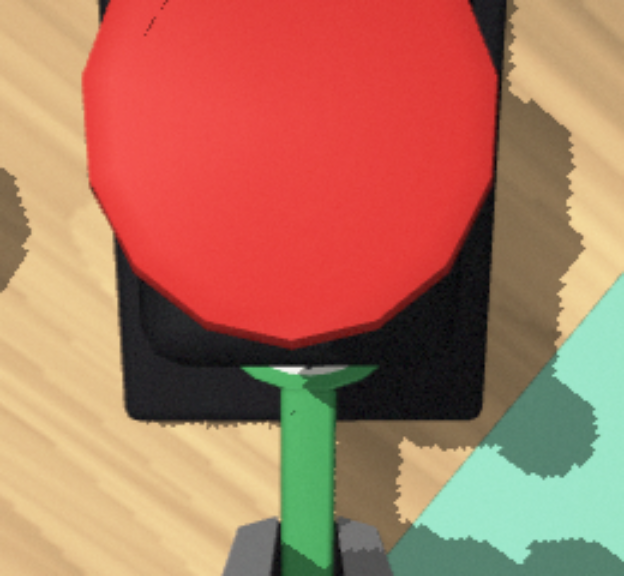

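Run:
```python
from h import *
P=eyes.camera_params("wrist"); y=np.radians(37.3); u=np.array([np.cos(y),np.sin(y)])
print(at_z((250.8,141.7),"wrist",.155,P)[:2]+.015*u,at_z((250.8,139),"wrist",.162,P)[:2]+.015*u)
print("disc",np.array([.4539,.2445])+.0745*u)
```

```text
[0.5165321  0.29288983] [0.5172321  0.29318983]
disc [0.51316277 0.28964614]
```

Request:
move_arm(commands=[[[1, 0.003, 0, 0, 0, 0, 0], [1, 0.003, 0, 0.002, 0, 0, 0], [1, 0.003, 0, 0.0037, 0, 0, 0], [1, 0.003, 0, 0.0037, 0, 0, 0], [0.3, 0.003, 0, 0.0037, 0, 0, 0], [0.3, 0.003, 0, 0.0037, 0, 0, 0], [0.3, 0.003, 0, 0.0037, 0, 0, 0], [0.3, 0.003, 0, 0.0037, 0, 0, 0], [0.3, 0.003, 0, 0.0037, 0, 0, 0], [0.3, -0.015, 0, 0.0037, 0, 0, 0]]])

```text
time: 11.3
tool_pos: [0.4448, 0.2379, 0.0279]
ee_rot: [-2.975, -1.003, -0.006]
ft_force: [-1.1, -0.8, -0.4]
width: 0.0325
finger_force: 0.0
```

```bash
python3 plan.py .40,.203,.1,37.2 .43,.226,.19,37.2 .5165,.2927,.19,37.2 .5165,.2927,.164,37.2 .5165,.2927,.145,37.2
```

```text
t 11.3 now [0.4448 0.2379 0.0279] yaw 37.28 tilt [ 4.2e-03 -5.0e-04 -1.0e+00] w 0.0325 F [-1.1 -0.8 -0.4]
.40,.203,.1,37.2 -> [-0.0564, 0.0006, -0.0724] [-0.001, -0.005, 0.002] rows from start 1.8
.43,.226,.19,37.2 -> [-0.0183, 0.0004, -0.1622] [-0.001, -0.005, 0.002] rows from start 3.3
.5165,.2927,.19,37.2 -> [0.091, -0.0003, -0.1618] [-0.001, -0.005, 0.002] rows from start 3.7
.5165,.2927,.164,37.2 -> [0.0909, -0.0002, -0.1358] [-0.001, -0.005, 0.002] rows from start 3.3
.5165,.2927,.145,37.2 -> [0.0908, -0.0002, -0.1168] [-0.001, -0.005, 0.002] rows from start 3.0
```

Request:
move_arm(commands=[[[0.3, -0.03, 0, 0, 0, 0, 0], [0.3, -0.05, 0, -0.01, 0, 0, 0], [0.3, -0.05, 0, -0.055, 0, 0, 0], [1, -0.05, 0, -0.105, 0, 0, 0], [1, -0.04, 0, -0.15, 0, 0, 0], [1, 0, 0, -0.16, 0, 0, 0], [1, 0.04, 0, -0.16, 0, 0, 0], [1, 0.08, 0, -0.16, 0, 0, 0], [1, 0.094, 0, -0.16, 0, 0, 0], [1, 0.094, 0, -0.16, 0, 0, 0]]])

```text
time: 12.3
tool_pos: [0.5186, 0.2942, 0.1872]
ee_rot: [-2.976, -1.004, -0.001]
ft_force: [-0.6, 0.5, -0.2]
width: 0.0004
finger_force: 0.0
```

```bash
python3 plan.py .5165,.2927,.1645,37.2 .5165,.2927,.146,37.2
```

```text
t 12.3 now [0.5186 0.2942 0.1872] yaw 37.28 tilt [ 1.e-03 -7.e-04 -1.e+00] w 0.0004 F [-0.6  0.5 -0.2]
.5165,.2927,.1645,37.2 -> [-0.0026, -0.0001, 0.0227] [-0.001, -0.001, 0.002] rows from start 0.5
.5165,.2927,.146,37.2 -> [-0.0027, -0.0, 0.0412] [-0.001, -0.001, 0.002] rows from start 0.8
```

Request:
move_arm(commands=[[[1, -0.002, 0, 0.018, 0, 0, 0], [1, -0.002, 0, 0.024, 0, 0, 0], [1, -0.002, 0, 0.028, 0, 0, 0], [1, -0.002, 0, 0.032, 0, 0, 0], [1, -0.002, 0, 0.036, 0, 0, 0], [1, -0.002, 0, 0.039, 0, 0, 0], [1, -0.002, 0, 0.041, 0, 0, 0], [1, -0.002, 0, 0.042, 0, 0, 0], [1, -0.002, 0, 0.042, 0, 0, 0], [1, -0.002, 0, 0.042, 0, 0, 0]]])

```text
time: 13.3
tool_pos: [0.5158, 0.2914, 0.1472]
ee_rot: [2.976, 1.003, 0.0]
ft_force: [-3.4, -2.3, 11.6]
width: 0.0005
finger_force: 5.5
```

Request:
move_arm(commands=[[[1, 0, 0, 0.001, 0, 0, 0], [1, 0, 0, 0.0015, 0, 0, 0], [1, 0, 0, 0.002, 0, 0, 0], [1, 0, 0, 0.002, 0, 0, 0], [1, 0, 0, 0.002, 0, 0, 0], [1, 0, 0, 0.002, 0, 0, 0], [1, 0, 0, 0.002, 0, 0, 0], [1, 0, 0, 0.002, 0, 0, 0], [1, 0, 0, 0.002, 0, 0, 0], [1, 0, 0, 0.002, 0, 0, 0]]])

```text
time: 14.3
tool_pos: [0.5159, 0.2915, 0.1469]
ee_rot: [2.976, 1.003, 0.002]
ft_force: [-5.6, -4.9, 21.7]
width: 0.0007
finger_force: 11.2
```

Request:
move_arm(commands=[[[1, 0, 0, -0.04, 0, 0, 0], [0.3, -0.045, 0, -0.04, 0, 0, 0], [0.3, -0.09, 0, -0.03, 0, 0, 0], [0.3, -0.13, 0, -0.01, 0, 0, 0], [0.3, -0.13, 0, 0.035, 0, 0, 0], [0.3, -0.13, 0, 0.075, 0, 0, 0], [0.3, -0.13, 0, 0.1, 0, 0, 0], [0.3, -0.13, 0, 0.1, 0, 0, 0], [0.3, -0.13, 0, 0.1, 0, 0, 0], [0.3, -0.13, 0, 0.1, 0, 0, 0]]])

```text
time: 15.3
tool_pos: [0.4136, 0.2139, 0.045]
ee_rot: [-2.976, -1.004, -0.004]
ft_force: [0.2, -0.5, -0.6]
width: 0.0326
finger_force: 0.0
```

```bash
python3 meas.py movB .024 w7; python3 plan.py .4563,.2463,.0278,37.2; cp pics/w7.png pics/w7a.png; python3 -c "
import cv2
im=cv2.imread('pics/w7.png'); cv2.imwrite('pics/c3.png',im[:260,100:420])"
```

```text
movB [0.4941, 0.2737] 37.2 L0.108 W0.054
t 15.3 now [0.4137 0.2138 0.0451] yaw 37.26 tilt [ 3.2e-03  2.0e-04 -1.0e+00] w 0.0327 F [-0.5  0.1 -0.7]
.4563,.2463,.0278,37.2 -> [0.0535, -0.0001, 0.0175] [0.0, -0.004, 0.001] rows from start 1.1
```

View pics/c3.png

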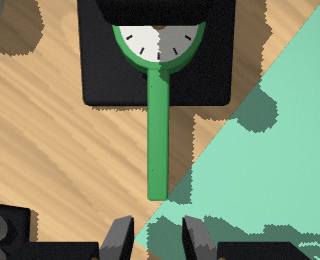

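Request:
move_arm(commands=[[[0.3, 0, 0, 0.017, 0, 0, 0], [0.3, 0.03, 0, 0.017, 0, 0, 0], [0.3, 0.053, 0, 0.017, 0, 0, 0], [0.3, 0.053, 0, 0.017, 0, 0, 0], [1, 0.053, 0, 0.017, 0, 0, 0], [1, 0.053, 0, 0.017, 0, 0, 0], [1, 0.053, 0, 0.017, 0, 0, 0], [1, 0.053, 0, 0.017, 0, 0, 0], [1, 0.053, 0, 0.017, 0, 0, 0], [1, 0.053, 0, 0.013, 0, 0, 0]]])

```text
time: 16.35
tool_pos: [0.4541, 0.2447, 0.0304]
ee_rot: [2.977, 1.004, -0.002]
ft_force: [1.1, 0.4, -2.1]
width: 0.0135
finger_force: 40.0
```

```bash
python3 plan.py
python3 - <<'E'
import numpy as np
y=np.radians(-37.45);u=np.array([np.cos(y),np.sin(y)])
for n,b in dict(b0=(.595,-.2632),b1=(.5539,-.317),b2=(.5123,-.3712)).items(): print(n,np.array(b)-.0745*u)
E
```

```text
t 16.4 now [0.4541 0.2447 0.0304] yaw 37.28 tilt [-1.2e-03 -1.0e-04 -1.0e+00] w 0.0135 F [ 1.1  0.4 -2.1]
b0 [ 0.53585562 -0.21789887]
b1 [ 0.49475562 -0.27169887]
b2 [ 0.45315562 -0.32589887]
```

```bash
python3 plan.py .38,.188,.032,37.2 .38,.188,.13,37.2 .43,-.07,.13,0 .41,-.29,.13,-37.4
```

```text
t 16.4 now [0.4541 0.2447 0.0304] yaw 37.28 tilt [-1.2e-03 -1.0e-04 -1.0e+00] w 0.0135 F [ 1.1  0.4 -2.1]
.38,.188,.032,37.2 -> [-0.0934, 0.0003, -0.0015] [-0.0, 0.002, 0.002] rows from start 1.9
.38,.188,.13,37.2 -> [-0.0935, 0.0002, -0.0995] [-0.0, 0.002, 0.002] rows from start 2.7
.43,-.07,.13,0 -> [-0.21, 0.2358, -0.0994] [0.0, 0.002, 0.828] rows from start 6.6
.41,-.29,.13,-37.4 -> [-0.3591, 0.3988, -0.0992] [0.001, 0.001, 1.659] rows from start 10.9
```

Request:
move_arm(commands=[[[1, -0.03, 0, -0.001, 0, 0, 0], [1, -0.065, 0, -0.001, 0, 0, 0], [1, -0.093, 0, -0.005, 0, 0, 0], [1, -0.093, 0, -0.05, 0, 0, 0], [1, -0.093, 0.02, -0.09, 0, 0, 0.15], [1, -0.11, 0.06, -0.1, 0, 0, 0.33], [1, -0.13, 0.1, -0.1, 0, 0, 0.5], [1, -0.16, 0.14, -0.1, 0, 0, 0.65], [1, -0.18, 0.18, -0.1, 0, 0, 0.8], [1, -0.2, 0.22, -0.1, 0, 0, 0.83]]])

```text
time: 17.35
tool_pos: [0.4287, -0.0528, 0.1309]
ee_rot: [3.141, -0.007, 0.001]
ft_force: [1.7, 0.7, -1.6]
width: 0.0137
finger_force: 40.0
```

```bash
python3 plan.py .41,-.29,.13,-37.4
```

```text
t 17.4 now [ 0.4287 -0.0528  0.1309] yaw -0.24 tilt [ 6.e-04  1.e-04 -1.e+00] w 0.0137 F [ 1.7  0.7 -1.6]
.41,-.29,.13,-37.4 -> [-0.0178, 0.2373, 0.001] [-0.0, -0.001, 0.826] rows from start 4.8
```

Request:
move_arm(commands=[[[1, 0, 0.04, 0, 0, 0, 0.15], [1, 0, 0.085, 0, 0, 0, 0.32], [1, -0.01, 0.13, 0, 0, 0, 0.48], [1, -0.015, 0.175, 0, 0, 0, 0.64], [1, -0.018, 0.22, 0, 0, 0, 0.78], [1, -0.018, 0.237, 0, 0, 0, 0.826], [1, -0.018, 0.237, 0, 0, 0, 0.826], [1, -0.018, 0.237, 0.03, 0, 0, 0.826], [1, -0.018, 0.237, 0.05, 0, 0, 0.826], [1, -0.018, 0.237, 0.05, 0, 0, 0.826]]])

```text
time: 18.35
tool_pos: [0.4091, -0.2846, 0.0786]
ee_rot: [-2.976, 0.997, 0.009]
ft_force: [-0.1, -0.6, -1.4]
width: 0.0136
finger_force: 40.0
```

```bash
cat > tray.py <<'E'
import sys; from h import *
P=eyes.camera_params("wrist"); im=eyes.camera("wrist"); save(im,sys.argv[1]+".png"); hsv=cv2.cvtColor(im,cv2.COLOR_RGB2HSV)
m=cv2.inRange(hsv,(0,0,50),(180,60,170)); m=cv2.morphologyEx(m,cv2.MORPH_OPEN,np.ones((3,3))); m[225:]=0; k,l,st,c=cv2.connectedComponentsWithStats(m)
for i in range(1,k):
    p=at_z(c[i],"wrist",.006,P)
    if st[i,4]>200 and .4<p[0]<.7 and -.48<p[1]<-.15: print(st[i],c[i].round(),p)
E
python3 tray.py w8; python3 meas.py movB .077; python3 plan.py .4532,-.3259,.05,-37.4
```

```text
[  67    2   71   77 4245] [102.  40.] [ 0.5969 -0.2659  0.006 ]
[ 150    2   70   77 4228] [185.  40.] [ 0.5556 -0.3197  0.006 ]
[ 233    3   70   64 3241] [268.  33.] [ 0.5182 -0.3778  0.006 ]
[   0    9   56  100 1399] [26. 79.] [ 0.6147 -0.1929  0.006 ]
[ 315   68   45   46 1617] [337.  92.] [ 0.4461 -0.3974  0.006 ]
[ 216   98   83   51 2380] [252. 125.] [ 0.4684 -0.3231  0.006 ]
movB [0.4725, -0.3327] -37.4 L0.127 W0.054
t 18.4 now [ 0.4108 -0.2864  0.0807] yaw -37.09 tilt [-1.1e-03 -8.0e-04 -1.0e+00] w 0.0137 F [-0.5 -0.3 -1.3]
.4532,-.3259,.05,-37.4 -> [0.0576, 0.006, 0.0307] [-0.001, 0.001, 0.007] rows from start 1.3
```

View pics/w8.png

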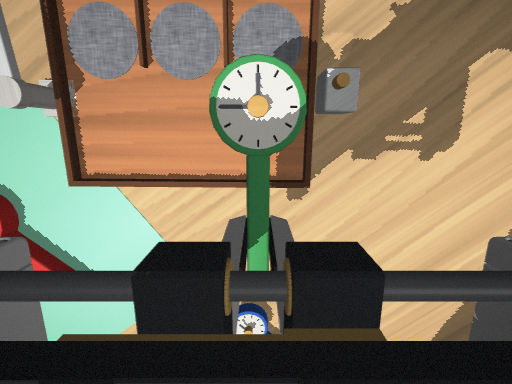

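Request:
move_arm(commands=[[[1, 0.03, 0.003, 0.01, 0, 0, 0.007], [1, 0.06, 0.006, 0.02, 0, 0, 0.007], [1, 0.06, 0.006, 0.045, 0, 0, 0.007], [1, 0.06, 0.006, 0.06, 0, 0, 0.007], [1, 0.06, 0.006, 0.067, 0, 0, 0.007], [1, 0.06, 0.006, 0.0705, 0, 0, 0.007], [1, 0.06, 0.006, 0.0705, 0, 0, 0.007], [0.45, 0.06, 0.006, 0.0705, 0, 0, 0.007], [0.45, 0.06, 0.006, 0.0705, 0, 0, 0.007], [0.45, 0.06, 0.006, 0.0705, 0, 0, 0.007]]])

```text
time: 19.45
tool_pos: [0.4552, -0.3295, 0.011]
ee_rot: [2.974, -1.011, 0.003]
ft_force: [0.5, -0.2, 0.8]
width: 0.0255
finger_force: 0.0
```

```bash
python3 plan.py; python3 meas.py movB .006 w9; python3 mov.py top | grep movA; python3 tray.py w9
```

```text
t 19.4 now [ 0.4552 -0.3295  0.011 ] yaw -37.57 tilt [ 1.7e-03 -2.0e-04 -1.0e+00] w 0.0255 F [ 0.5 -0.2  0.8]
movB [0.5176, -0.3769] -37.4 L0.128 W0.054
top movA [0.5623, 0.6006] 90.7 L0.032 W0.021
top movA [0.5371, 0.3201] 110.5 L0.040 W0.039
top movA [0.5227, -0.0687] 11.2 L0.107 W0.045
[   0   72   86   93 4332] [ 44. 113.] [ 0.5995 -0.2682  0.006 ]
[121  72  42  21 488] [143.  80.] [ 0.5751 -0.3315  0.006 ]
[122  95  24  29 360] [134. 109.] [ 0.5663 -0.3155  0.006 ]
[172 113  17  35 324] [181. 129.] [ 0.5385 -0.3306  0.006 ]
[223 127  46  22 369] [247. 139.] [ 0.5078 -0.3609  0.006 ]
[  9 128  25  29 399] [ 23. 143.] [ 0.5949 -0.2437  0.006 ]
[215 134  31  29 247] [231. 150.] [ 0.5081 -0.3479  0.006 ]
[ 318  157   60   59 2786] [347. 185.] [ 0.4421 -0.3952  0.006 ]
```

```bash
python3 plan.py .4552,-.3295,.12,-37.5 .4789,-.0786,.12,5 .4789,-.0786,.12,12.8
```

```text
t 19.6 now [ 0.4548 -0.3293  0.0105] yaw -37.57 tilt [ 7.e-04 -1.e-04 -1.e+00] w 0.026 F [0.3 0.7 0.1]
.4552,-.3295,.12,-37.5 -> [0.0005, -0.0001, -0.1095] [-0.0, -0.001, -0.001] rows from start 2.2
.4789,-.0786,.12,5 -> [-0.1337, -0.2134, -0.1096] [0.0, -0.001, -0.946] rows from start 5.5
.4789,-.0786,.12,12.8 -> [-0.1337, -0.2134, -0.1096] [0.0, -0.001, -1.119] rows from start 5.9
```

Request:
move_arm(commands=[[[0.45, 0, 0, -0.04, 0, 0, 0], [0.45, 0, 0, -0.08, 0, 0, 0], [-0.3, 0, 0, -0.115, 0, 0, -0.1], [-0.3, -0.02, -0.03, -0.115, 0, 0, -0.25], [-0.3, -0.05, -0.07, -0.11, 0, 0, -0.42], [-0.3, -0.08, -0.11, -0.11, 0, 0, -0.58], [-0.3, -0.1, -0.15, -0.11, 0, 0, -0.74], [-0.3, -0.12, -0.19, -0.11, 0, 0, -0.9], [-0.3, -0.134, -0.213, -0.11, 0, 0, -1], [-0.3, -0.134, -0.213, -0.11, 0, 0, -1]]])

```text
time: 20.6
tool_pos: [0.479, -0.0737, 0.1205]
ee_rot: [-3.132, -0.217, -0.002]
ft_force: [-0.3, -0.7, -0.0]
width: 0.061
finger_force: 0.0
```

```bash
python3 meas.py movA; cp pics/w9.png pics/w9b.png; python3 plan.py .4789,-.0786,.12,12.8
```

```text
movA [0.5528, -0.0662] 12.4 L0.136 W0.055
t 20.6 now [ 0.4785 -0.0767  0.1203] yaw 7.65 tilt [ 5.e-04 -5.e-04 -1.e+00] w 0.061 F [-0.2 -0.5  0.3]
.4789,-.0786,.12,12.8 -> [0.0001, 0.0019, 0.0003] [-0.001, -0.001, -0.114] rows from start 0.6
```

Request:
move_arm(commands=[[[-0.3, 0, 0.002, 0.02, 0, 0, -0.11], [-0.3, 0, 0.002, 0.065, 0, 0, -0.11], [-0.3, 0, 0.002, 0.105, 0, 0, -0.11], [-0.3, 0, 0.002, 0.117, 0, 0, -0.11], [1, 0, 0.002, 0.117, 0, 0, -0.11], [1, 0, 0.002, 0.117, 0, 0, -0.11], [1, 0, 0.002, 0.117, 0, 0, -0.11], [1, 0, 0.002, 0.117, 0, 0, -0.11], [1, 0, 0.002, 0.117, 0, 0, -0.11], [1, 0, 0.002, 0.117, 0, 0, -0.11]]])

```text
time: 21.65
tool_pos: [0.4787, -0.0807, 0.0036]
ee_rot: [3.123, 0.339, 0.001]
ft_force: [-0.5, 1.0, -0.5]
width: 0.0164
finger_force: 0.0
```

Request:
move_arm(commands=[[[1, 0, 0, 0, 0, 0, 0], [1, 0, 0, 0, 0, 0, 0], [1, 0, 0, 0, 0, 0, 0], [1, 0, 0, 0, 0, 0, 0], [1, 0, 0, 0, 0, 0, 0], [1, 0, 0, -0.01, 0, 0, 0], [1, 0, 0, -0.04, 0, 0, 0], [1, 0, 0, -0.085, 0, 0, 0], [1, 0, 0, -0.097, 0, 0, 0], [1, 0, 0, -0.097, 0, 0, 0]]])

```text
time: 22.65
tool_pos: [0.4796, -0.0809, 0.1019]
ee_rot: [3.122, 0.338, 0.006]
ft_force: [-0.3, -0.5, -1.4]
width: 0.0138
finger_force: 40.0
```

```bash
python3 meas.py movA .097; python3 plan.py .385,.192,.1,37.2 .385,.192,.0315,37.2
```

```text
movA [0.5537, -0.0655] 12.1 L0.126 W0.055
t 22.7 now [ 0.4785 -0.0809  0.1005] yaw 12.35 tilt [ 9.e-04  5.e-04 -1.e+00] w 0.0135 F [ 0.3  0.4 -2.3]
.385,.192,.1,37.2 -> [-0.0329, -0.2866, 0.0003] [0.001, -0.001, -0.552] rows from start 5.8
.385,.192,.0315,37.2 -> [-0.033, -0.2866, 0.0688] [0.001, -0.001, -0.552] rows from start 5.9
```

Request:
move_arm(commands=[[[1, -0.005, -0.04, 0, 0, 0, -0.09], [1, -0.01, -0.085, 0, 0, 0, -0.18], [1, -0.015, -0.13, 0, 0, 0, -0.27], [1, -0.02, -0.175, 0, 0, 0, -0.36], [1, -0.028, -0.22, 0, 0, 0, -0.45], [1, -0.033, -0.26, 0, 0, 0, -0.54], [1, -0.033, -0.286, 0, 0, 0, -0.552], [1, -0.033, -0.286, 0.03, 0, 0, -0.552], [1, -0.033, -0.286, 0.068, 0, 0, -0.552], [1, -0.033, -0.286, 0.068, 0, 0, -0.552]]])

```text
time: 23.7
tool_pos: [0.3807, 0.1896, 0.0277]
ee_rot: [2.974, 1.004, -0.018]
ft_force: [0.1, -0.5, -1.5]
width: 0.0138
finger_force: 40.0
```

```bash
python3 meas.py movA .028; python3 plan.py .4556,.246,.0315,37.2
```

```text
movA [0.4403, 0.2337] 37.2 L0.122 W0.053
t 23.8 now [0.3819 0.1901 0.0297] yaw 37.3 tilt [-8.4e-03 -5.0e-04 -1.0e+00] w 0.0134 F [-0.4  0.1 -0.6]
.4556,.246,.0315,37.2 -> [0.0925, 0.0002, -0.0026] [-0.001, 0.011, 0.002] rows from start 1.9
```

Request:
move_arm(commands=[[[1, 0.01, -0.001, 0.001, 0, 0, 0], [1, 0.025, -0.001, 0.001, 0, 0, 0], [1, 0.04, -0.001, 0.001, 0, 0, 0], [1, 0.055, -0.001, 0.001, 0, 0, 0], [1, 0.07, -0.001, 0.001, 0, 0, 0], [1, 0.082, -0.001, 0.001, 0, 0, 0], [1, 0.089, -0.001, 0.001, 0, 0, 0], [1, 0.089, -0.001, 0.001, 0, 0, 0], [1, 0.089, -0.001, 0.001, 0, 0, 0], [1, 0.089, -0.001, 0.001, 0, 0, 0]]])

```text
time: 24.75
tool_pos: [0.4547, 0.2458, 0.0314]
ee_rot: [2.977, 1.002, -0.001]
ft_force: [-0.3, -0.2, -1.5]
width: 0.0136
finger_force: 40.0
```

```bash
python3 plan.py .4556,.246,.0278,37.2
```

```text
t 24.8 now [0.4547 0.2458 0.0314] yaw 37.22 tilt [-6.e-04  2.e-04 -1.e+00] w 0.0136 F [-0.3 -0.2 -1.5]
.4556,.246,.0278,37.2 -> [0.0009, 0.0004, 0.0036] [0.0, 0.001, 0.0] rows from start 0.1
```

Lower, release, back out, up and over the knob.

Request:
move_arm(commands=[[[1, 0.001, 0, 0.002, 0, 0, 0], [1, 0.001, 0, 0.0037, 0, 0, 0], [1, 0.001, 0, 0.0037, 0, 0, 0], [0.3, 0.001, 0, 0.0037, 0, 0, 0], [0.3, 0.001, 0, 0.0037, 0, 0, 0], [0.3, 0.001, 0, 0.0037, 0, 0, 0], [0.3, 0.001, 0, 0.0037, 0, 0, 0], [0.3, 0.001, 0, 0.0037, 0, 0, 0], [0.3, -0.02, 0, 0.0037, 0, 0, 0], [0.3, -0.045, 0, 0.0037, 0, 0, 0]]])

```text
time: 25.75
tool_pos: [0.4197, 0.2195, 0.0275]
ee_rot: [-2.976, -1.002, -0.002]
ft_force: [-0.4, 0.2, -0.2]
width: 0.033
finger_force: 0.0
```

```bash
python3 meas.py movA .024; python3 plan.py .5165,.2923,.19,37.2
```

```text
movA [0.4919, 0.273] 36.5 L0.105 W0.055
t 25.8 now [0.4143 0.2149 0.0272] yaw 37.21 tilt [-7.1e-03  8.0e-04 -1.0e+00] w 0.0332 F [-4.4 -3.2 -0.5]
.5165,.2923,.19,37.2 -> [0.127, 0.0003, -0.1637] [0.001, 0.009, 0.0] rows from start 4.1
```

Request:
move_arm(commands=[[[0.3, -0.02, 0, 0, 0, 0, 0], [0.3, -0.025, 0, -0.02, 0, 0, 0], [1, -0.025, 0, -0.065, 0, 0, 0], [1, -0.02, 0, -0.11, 0, 0, 0], [1, 0, 0, -0.15, 0, 0, 0], [1, 0.04, 0, -0.162, 0, 0, 0], [1, 0.08, 0, -0.162, 0, 0, 0], [1, 0.115, 0, -0.162, 0, 0, 0], [1, 0.122, 0, -0.162, 0, 0, 0], [1, 0.122, 0, -0.162, 0, 0, 0]]])

```text
time: 26.8
tool_pos: [0.5164, 0.2933, 0.1888]
ee_rot: [-2.977, -1.003, 0.002]
ft_force: [-0.7, -0.6, 0.3]
width: 0.0007
finger_force: 0.0
```

```bash
python3 plan.py .5163,.2921,.1463,37.2
```

```text
t 26.8 now [0.5164 0.2933 0.1888] yaw 37.24 tilt [-8.e-04 -6.e-04 -1.e+00] w 0.0007 F [-0.7 -0.6  0.3]
.5163,.2921,.1463,37.2 -> [-0.0008, 0.0009, 0.0425] [-0.001, 0.001, 0.001] rows from start 0.9
```

Request:
move_arm(commands=[[[1, -0.001, 0.001, 0.02, 0, 0, 0], [1, -0.001, 0.001, 0.026, 0, 0, 0], [1, -0.001, 0.001, 0.031, 0, 0, 0], [1, -0.001, 0.001, 0.036, 0, 0, 0], [1, -0.001, 0.001, 0.04, 0, 0, 0], [1, -0.001, 0.001, 0.043, 0, 0, 0], [1, -0.001, 0.001, 0.045, 0, 0, 0], [1, -0.001, 0.001, 0.046, 0, 0, 0], [1, -0.001, 0.001, 0.046, 0, 0, 0], [1, -0.001, 0.001, 0.046, 0, 0, 0]]])

```text
time: 27.8
tool_pos: [0.5159, 0.291, 0.1469]
ee_rot: [2.976, 1.002, 0.001]
ft_force: [-6.5, -5.2, 22.9]
width: 0.0003
finger_force: 11.8
```

Request:
move_arm(commands=[[[1, 0, 0, -0.04, 0, 0, 0], [0.3, -0.045, 0, -0.04, 0, 0, 0], [0.3, -0.09, 0, -0.03, 0, 0, 0], [0.3, -0.13, 0, -0.01, 0, 0, 0], [0.3, -0.13, 0, 0.035, 0, 0, 0], [0.3, -0.13, 0, 0.075, 0, 0, 0], [0.3, -0.13, 0, 0.1, 0, 0, 0], [0.3, -0.13, 0, 0.114, 0, 0, 0], [0.3, -0.13, 0, 0.114, 0, 0, 0], [0.3, -0.13, 0, 0.114, 0, 0, 0]]])

```text
time: 28.8
tool_pos: [0.4131, 0.2134, 0.0298]
ee_rot: [-2.977, -1.003, -0.001]
ft_force: [0.2, -0.4, 0.4]
width: 0.0329
finger_force: 0.0
```

```bash
python3 meas.py movA .024; python3 plan.py .4555,.246,.0278,37.2
```

```text
movA [0.4947, 0.2754] 36.6 L0.110 W0.055
t 28.9 now [0.4134 0.2135 0.0302] yaw 37.23 tilt [ 1.7e-03 -1.0e-04 -1.0e+00] w 0.0331 F [0.4 0.2 0.3]
.4555,.246,.0278,37.2 -> [0.0532, -0.0004, 0.0025] [-0.0, -0.002, 0.001] rows from start 1.1
```

Request:
move_arm(commands=[[[0.3, 0.03, 0, 0.001, 0, 0, 0], [0.3, 0.053, 0, 0.001, 0, 0, 0], [0.3, 0.053, 0, 0.001, 0, 0, 0], [1, 0.053, 0, 0.001, 0, 0, 0], [1, 0.053, 0, 0.001, 0, 0, 0], [1, 0.053, 0, 0.001, 0, 0, 0], [1, 0.053, 0, 0.001, 0, 0, 0], [1, 0.053, 0, 0.001, 0, 0, 0], [1, 0.053, 0, -0.001, 0, 0, 0], [1, 0.053, 0, -0.003, 0, 0, 0]]])

```text
time: 29.85
tool_pos: [0.4549, 0.2451, 0.0324]
ee_rot: [-2.977, -1.003, 0.0]
ft_force: [0.3, -0.2, -1.7]
width: 0.0136
finger_force: 40.0
```

```bash
python3 plan.py
```

```text
t 29.9 now [0.4549 0.2451 0.0324] yaw 37.23 tilt [ 1.e-04 -2.e-04 -1.e+00] w 0.0136 F [ 0.3 -0.2 -1.7]
```

Request:
move_arm(commands=[[[1, -0.03, 0, 0, 0, 0, 0], [1, -0.065, 0, 0, 0, 0, 0], [1, -0.093, 0, -0.003, 0, 0, 0], [1, -0.093, 0, -0.05, 0, 0, 0], [1, -0.093, 0.02, -0.09, 0, 0, 0.15], [1, -0.11, 0.06, -0.1, 0, 0, 0.33], [1, -0.13, 0.1, -0.1, 0, 0, 0.5], [1, -0.16, 0.14, -0.1, 0, 0, 0.65], [1, -0.18, 0.18, -0.1, 0, 0, 0.8], [1, -0.2, 0.22, -0.1, 0, 0, 0.83]]])

```text
time: 30.85
tool_pos: [0.4289, -0.0531, 0.1328]
ee_rot: [3.141, -0.008, 0.001]
ft_force: [1.3, 0.6, -1.3]
width: 0.0133
finger_force: 40.0
```

```bash
python3 meas.py movA .127; python3 plan.py .44,-.23,.09,-37.5
```

```text
movA [0.5078, -0.0535] -0.1 L0.129 W0.055
t 30.9 now [ 0.43   -0.0618  0.1326] yaw -0.89 tilt [ 0.0014  0.0051 -1.    ] w 0.0135 F [ 1.6 -5.2 -1.6]
.44,-.23,.09,-37.5 -> [0.0126, 0.1678, 0.0434] [0.006, -0.004, 0.814] rows from start 4.3
```

Request:
move_arm(commands=[[[1, 0, 0.03, 0, 0, 0, 0.15], [1, 0, 0.065, 0, 0, 0, 0.32], [1, 0, 0.1, 0, 0, 0, 0.48], [1, 0, 0.13, 0, 0, 0, 0.64], [1, 0.005, 0.16, 0, 0, 0, 0.78], [1, 0.011, 0.179, 0, 0, 0, 0.83], [1, 0.011, 0.179, 0.02, 0, 0, 0.83], [1, 0.011, 0.179, 0.04, 0, 0, 0.83], [1, 0.011, 0.179, 0.04, 0, 0, 0.83], [1, 0.011, 0.179, 0.04, 0, 0, 0.83]]])

```text
time: 31.9
tool_pos: [0.4394, -0.2298, 0.0925]
ee_rot: [-2.975, 1.008, 0.001]
ft_force: [0.9, -0.1, -0.6]
width: 0.0136
finger_force: 40.0
```

```bash
python3 tray.py w10; python3 meas.py movA .089; python3 meas.py movB .006; python3 plan.py .496,-.2742,.05,-37.5
```

```text
[ 95   0  18  72 320] [104.  35.] [ 0.6375 -0.2128  0.006 ]
[ 148    0   66   72 3803] [180.  35.] [ 0.5968 -0.2657  0.006 ]
[ 226    0   66   60 3217] [259.  30.] [ 0.5585 -0.322   0.006 ]
[304  32  25  39 297] [315.  55.] [ 0.5125 -0.3491  0.006 ]
[ 382   59   50   45 1705] [405.  83.] [ 0.4446 -0.4004  0.006 ]
[108  74  28  28 530] [124.  88.] [ 0.5948 -0.1968  0.006 ]
[ 216   97   82   52 2350] [251. 124.] [ 0.5    -0.2686  0.006 ]
movA [0.5026, -0.2774] -37.2 L0.128 W0.054
movB [0.5089, -0.3692] -37.5 L0.125 W0.057
t 32.0 now [ 0.4402 -0.2303  0.0934] yaw -37.45 tilt [ 1.8e-03 -5.0e-04 -1.0e+00] w 0.014 F [-0.  -0.  -1.6]
.496,-.2742,.05,-37.5 -> [0.0709, 0.0009, 0.0435] [-0.001, -0.002, 0.001] rows from start 1.7
```

Request:
move_arm(commands=[[[1, 0.035, 0.001, 0.01, 0, 0, 0], [1, 0.071, 0.001, 0.02, 0, 0, 0], [1, 0.071, 0.001, 0.05, 0, 0, 0], [1, 0.071, 0.001, 0.07, 0, 0, 0], [1, 0.071, 0.001, 0.078, 0, 0, 0], [1, 0.071, 0.001, 0.0825, 0, 0, 0], [1, 0.071, 0.001, 0.0825, 0, 0, 0], [0.45, 0.071, 0.001, 0.0825, 0, 0, 0], [0.45, 0.071, 0.001, 0.0825, 0, 0, 0], [0.45, 0.071, 0.001, 0.0825, 0, 0, 0]]])

```text
time: 33.05
tool_pos: [0.4958, -0.2747, 0.0108]
ee_rot: [2.975, -1.009, 0.003]
ft_force: [0.2, -0.1, 0.4]
width: 0.0259
finger_force: 0.0
```

```bash
python3 plan.py .496,-.2742,.12,-37.5; python3 meas.py movA .006;python3 meas.py movB .006
```

```text
t 33.0 now [ 0.4958 -0.2747  0.0108] yaw -37.48 tilt [ 1.8e-03 -3.0e-04 -1.0e+00] w 0.0259 F [ 0.2 -0.1  0.4]
.496,-.2742,.12,-37.5 -> [0.0001, -0.0005, -0.1092] [-0.0, -0.002, 0.0] rows from start 2.2
movA [0.5591, -0.3225] -37.1 L0.129 W0.055
movB [0.5187, -0.3745] -37.4 L0.109 W0.058
```

```bash
python3 plan.py .5575,.0215,.13,-1.8
```

```text
t 33.1 now [ 0.4955 -0.2745  0.0104] yaw -37.48 tilt [ 1.e-03 -2.e-04 -1.e+00] w 0.0262 F [0.6 0.1 0.1]
.5575,.0215,.13,-1.8 -> [-0.1308, -0.2726, -0.1197] [0.0, -0.001, -0.793] rows from start 6.5
```

Request:
move_arm(commands=[[[0.45, 0, 0, -0.045, 0, 0, 0], [0.45, 0, 0, -0.09, 0, 0, 0], [-0.3, -0.01, -0.02, -0.12, 0, 0, -0.1], [-0.3, -0.03, -0.06, -0.12, 0, 0, -0.22], [-0.3, -0.05, -0.105, -0.12, 0, 0, -0.34], [-0.3, -0.07, -0.15, -0.12, 0, 0, -0.46], [-0.3, -0.09, -0.195, -0.12, 0, 0, -0.58], [-0.3, -0.11, -0.24, -0.12, 0, 0, -0.7], [-0.3, -0.131, -0.273, -0.12, 0, 0, -0.793], [-0.3, -0.131, -0.273, -0.12, 0, 0, -0.793]]])

```text
time: 34.15
tool_pos: [0.5578, 0.0303, 0.1305]
ee_rot: [-3.136, 0.031, -0.003]
ft_force: [-0.1, 0.3, 0.5]
width: 0.061
finger_force: 0.0
```

```bash
python3 meas.py movC 0 w11; python3 plan.py
```

```text
movC [0.632, 0.0168] -2.0 L0.136 W0.054
t 34.2 now [0.5574 0.0259 0.1302] yaw -1.45 tilt [ 5.0e-04 -1.8e-03 -1.0e+00] w 0.0611 F [-0.5 -0.8 -0.3]
```

Request:
move_arm(commands=[[[-0.3, 0, 0.001, 0.02, 0, 0, 0], [-0.3, 0, 0.001, 0.065, 0, 0, 0], [-0.3, 0, 0.001, 0.11, 0, 0, 0], [-0.3, 0, 0.001, 0.1265, 0, 0, 0], [1, 0, 0.001, 0.1265, 0, 0, 0], [1, 0, 0.001, 0.1265, 0, 0, 0], [1, 0, 0.001, 0.1265, 0, 0, 0], [1, 0, 0.001, 0.1265, 0, 0, 0], [1, 0, 0.001, 0.1265, 0, 0, 0], [1, 0, 0.001, 0.1265, 0, 0, 0]]])

```text
time: 35.2
tool_pos: [0.5574, 0.0209, 0.0037]
ee_rot: [3.141, -0.05, 0.001]
ft_force: [-0.5, 0.2, 0.1]
width: 0.0168
finger_force: 0.0
```

Request:
move_arm(commands=[[[1, 0, 0, 0, 0, 0, 0], [1, 0, 0, 0, 0, 0, 0], [1, 0, 0, 0, 0, 0, 0], [1, 0, 0, 0, 0, 0, 0], [1, 0, 0, 0, 0, 0, 0], [1, 0, 0, -0.01, 0, 0, 0], [1, 0, 0, -0.04, 0, 0, 0], [1, 0, 0, -0.085, 0, 0, 0], [1, 0, 0, -0.097, 0, 0, 0], [1, 0, 0, -0.097, 0, 0, 0]]])

```text
time: 36.2
tool_pos: [0.5587, 0.0212, 0.1027]
ee_rot: [-3.141, 0.049, -0.007]
ft_force: [0.2, -0.4, -1.2]
width: 0.0135
finger_force: 40.0
```

```bash
python3 meas.py movC .097; python3 plan.py .385,.192,.1,37.2
```

```text
movC [0.6341, 0.018] -2.3 L0.126 W0.055
t 36.2 now [0.5573 0.0209 0.1009] yaw -1.8 tilt [ 0.001  0.    -1.   ] w 0.0137 F [-0.   0.2 -2.6]
.385,.192,.1,37.2 -> [-0.1776, -0.1655, 0.0008] [0.0, -0.001, -0.867] rows from start 4.9
```

Request:
move_arm(commands=[[[1, -0.03, -0.02, 0, 0, 0, -0.12], [1, -0.06, -0.05, 0, 0, 0, -0.26], [1, -0.09, -0.075, 0, 0, 0, -0.4], [1, -0.12, -0.105, 0, 0, 0, -0.55], [1, -0.15, -0.135, 0, 0, 0, -0.7], [1, -0.17, -0.155, 0, 0, 0, -0.82], [1, -0.1776, -0.1655, 0, 0, 0, -0.867], [1, -0.1776, -0.1655, 0.035, 0, 0, -0.867], [1, -0.1776, -0.1655, 0.069, 0, 0, -0.867], [1, -0.1776, -0.1655, 0.069, 0, 0, -0.867]]])

```text
time: 37.25
tool_pos: [0.3825, 0.1898, 0.0279]
ee_rot: [2.975, 1.001, -0.013]
ft_force: [-0.0, -0.1, -1.4]
width: 0.0139
finger_force: 40.0
```

```bash
python3 meas.py movC .028; python3 plan.py .4555,.2457,.0315,37.2
```

```text
movC [0.442, 0.2333] 36.9 L0.121 W0.052
t 37.3 now [0.3835 0.1905 0.0296] yaw 37.19 tilt [-6.1e-03  3.0e-04 -1.0e+00] w 0.0135 F [-0.3 -0.5 -1.1]
.4555,.2457,.0315,37.2 -> [0.0908, -0.0005, -0.0024] [0.0, 0.008, -0.0] rows from start 1.8
```

Request:
move_arm(commands=[[[1, 0.01, 0, 0, 0, 0, 0], [1, 0.025, 0, 0, 0, 0, 0], [1, 0.04, 0, 0, 0, 0, 0], [1, 0.055, 0, 0, 0, 0, 0], [1, 0.07, 0, 0, 0, 0, 0], [1, 0.082, 0, 0, 0, 0, 0], [1, 0.089, 0, 0, 0, 0, 0], [1, 0.089, 0, 0, 0, 0, 0], [1, 0.089, 0, 0, 0, 0, 0], [1, 0.089, 0, 0, 0, 0, 0]]])

```text
time: 38.3
tool_pos: [0.4553, 0.2453, 0.0317]
ee_rot: [2.977, 1.002, -0.001]
ft_force: [-0.4, -0.9, -1.5]
width: 0.0139
finger_force: 40.0
```

```bash
python3 plan.py .4556,.246,.0278,37.2
```

```text
t 38.3 now [0.4553 0.2453 0.0317] yaw 37.21 tilt [-7.e-04  2.e-04 -1.e+00] w 0.0139 F [-0.4 -0.9 -1.5]
.4556,.246,.0278,37.2 -> [0.0007, -0.0004, 0.0039] [0.0, 0.001, 0.0] rows from start 0.1
```

Request:
move_arm(commands=[[[1, 0.0005, 0, 0.002, 0, 0, 0], [1, 0.0005, 0, 0.004, 0, 0, 0], [1, 0.0005, 0, 0.004, 0, 0, 0], [0.3, 0.0005, 0, 0.004, 0, 0, 0], [0.3, 0.0005, 0, 0.004, 0, 0, 0], [0.3, 0.0005, 0, 0.004, 0, 0, 0], [0.3, 0.0005, 0, 0.004, 0, 0, 0], [0.3, 0.0005, 0, 0.004, 0, 0, 0], [0.3, -0.02, 0, 0.004, 0, 0, 0], [0.3, -0.045, 0, 0.004, 0, 0, 0]]])

```text
time: 39.3
tool_pos: [0.4203, 0.2192, 0.0275]
ee_rot: [-2.976, -1.002, -0.002]
ft_force: [0.1, -0.8, -0.3]
width: 0.0326
finger_force: 0.0
```

Request:
move_arm(commands=[[[0.3, -0.02, 0, 0, 0, 0, 0], [0.3, -0.025, 0, -0.02, 0, 0, 0], [1, -0.025, 0, -0.065, 0, 0, 0], [1, -0.02, 0, -0.11, 0, 0, 0], [1, 0, 0, -0.15, 0, 0, 0], [1, 0.04, 0, -0.162, 0, 0, 0], [1, 0.08, 0, -0.162, 0, 0, 0], [1, 0.115, 0, -0.162, 0, 0, 0], [1, 0.122, 0, -0.162, 0, 0, 0], [1, 0.122, 0, -0.162, 0, 0, 0]]])

```text
time: 40.3
tool_pos: [0.517, 0.2929, 0.1888]
ee_rot: [-2.977, -1.003, 0.001]
ft_force: [-1.2, -0.2, -0.7]
width: 0.0001
finger_force: 0.0
```

```bash
python3 plan.py .5163,.2921,.1463,37.2
```

```text
t 40.3 now [0.517  0.2929 0.1888] yaw 37.24 tilt [-8.e-04 -6.e-04 -1.e+00] w 0.0001 F [-1.2 -0.2 -0.7]
.5163,.2921,.1463,37.2 -> [-0.001, 0.0002, 0.0425] [-0.001, 0.001, 0.001] rows from start 0.9
```

Request:
move_arm(commands=[[[1, -0.001, 0, 0.02, 0, 0, 0], [1, -0.001, 0, 0.026, 0, 0, 0], [1, -0.001, 0, 0.031, 0, 0, 0], [1, -0.001, 0, 0.036, 0, 0, 0], [1, -0.001, 0, 0.04, 0, 0, 0], [1, -0.001, 0, 0.043, 0, 0, 0], [1, -0.001, 0, 0.045, 0, 0, 0], [1, -0.001, 0, 0.046, 0, 0, 0], [1, -0.001, 0, 0.046, 0, 0, 0], [1, -0.001, 0, 0.046, 0, 0, 0]]])

```text
time: 41.3
tool_pos: [0.5159, 0.2913, 0.1469]
ee_rot: [2.976, 1.001, 0.001]
ft_force: [-6.1, -5.5, 22.8]
width: 0.0008
finger_force: 11.8
```

Request:
move_arm(commands=[[[1, 0, 0, -0.04, 0, 0, 0], [0.3, -0.045, 0, -0.04, 0, 0, 0], [0.3, -0.09, 0, -0.03, 0, 0, 0], [0.3, -0.13, 0, -0.01, 0, 0, 0], [0.3, -0.13, 0, 0.035, 0, 0, 0], [0.3, -0.13, 0, 0.075, 0, 0, 0], [0.3, -0.13, 0, 0.1, 0, 0, 0], [0.3, -0.13, 0, 0.114, 0, 0, 0], [0.3, -0.13, 0, 0.114, 0, 0, 0], [0.3, -0.13, 0, 0.114, 0, 0, 0]]])

```text
time: 42.3
tool_pos: [0.4131, 0.2137, 0.0298]
ee_rot: [-2.977, -1.003, -0.001]
ft_force: [0.5, 0.1, 0.7]
width: 0.0328
finger_force: 0.0
```

```bash
python3 meas.py movC .024; python3 plan.py .4555,.2455,.0278,37.2
```

```text
movC [0.4953, 0.2748] 37.0 L0.110 W0.055
t 42.4 now [0.4134 0.2138 0.0302] yaw 37.23 tilt [ 0.0018 -0.     -1.    ] w 0.033 F [-0.5  0.8 -0.2]
.4555,.2455,.0278,37.2 -> [0.0527, 0.0003, 0.0025] [-0.0, -0.002, 0.001] rows from start 1.1
```

Request:
move_arm(commands=[[[0.3, 0.03, 0, 0.001, 0, 0, 0], [0.3, 0.053, 0, 0.001, 0, 0, 0], [0.3, 0.053, 0, 0.001, 0, 0, 0], [1, 0.053, 0, 0.001, 0, 0, 0], [1, 0.053, 0, 0.001, 0, 0, 0], [1, 0.053, 0, 0.001, 0, 0, 0], [1, 0.053, 0, 0.001, 0, 0, 0], [1, 0.053, 0, 0.001, 0, 0, 0], [1, 0.053, 0, -0.001, 0, 0, 0], [1, 0.053, 0, -0.003, 0, 0, 0]]])

```text
time: 43.35
tool_pos: [0.455, 0.2455, 0.0324]
ee_rot: [-2.977, -1.003, -0.0]
ft_force: [0.4, 0.3, -0.6]
width: 0.0139
finger_force: 40.0
```

Request:
move_arm(commands=[[[1, -0.03, 0, 0, 0, 0, 0], [1, -0.065, 0, 0, 0, 0, 0], [1, -0.093, 0, -0.003, 0, 0, 0], [1, -0.093, 0, -0.05, 0, 0, 0], [1, -0.093, 0.02, -0.09, 0, 0, 0.15], [1, -0.11, 0.06, -0.1, 0, 0, 0.33], [1, -0.13, 0.1, -0.1, 0, 0, 0.5], [1, -0.16, 0.14, -0.1, 0, 0, 0.65], [1, -0.18, 0.18, -0.1, 0, 0, 0.8], [1, -0.2, 0.22, -0.1, 0, 0, 0.83]]])

```text
time: 44.35
tool_pos: [0.4289, -0.0527, 0.1328]
ee_rot: [3.141, -0.008, 0.001]
ft_force: [2.2, 0.6, -1.7]
width: 0.0137
finger_force: 40.0
```

```bash
python3 meas.py movC .127; python3 plan.py .47,-.175,.1,-37.5
```

```text
movC [0.5064, -0.0537] -0.5 L0.128 W0.055
movC [0.3822, -0.1357] -172.7 L0.028 W0.004
t 44.4 now [ 0.4299 -0.0615  0.1325] yaw -0.89 tilt [ 0.0011  0.0051 -1.    ] w 0.0137 F [ 0.9 -6.1 -0.7]
.47,-.175,.1,-37.5 -> [0.0418, 0.1127, 0.0331] [0.006, -0.003, 0.813] rows from start 4.3
```

Request:
move_arm(commands=[[[1, 0, 0.02, 0, 0, 0, 0.15], [1, 0.01, 0.045, 0, 0, 0, 0.32], [1, 0.02, 0.07, 0, 0, 0, 0.48], [1, 0.03, 0.095, 0, 0, 0, 0.64], [1, 0.035, 0.115, 0, 0, 0, 0.78], [1, 0.041, 0.124, 0, 0, 0, 0.83], [1, 0.041, 0.124, 0.015, 0, 0, 0.83], [1, 0.041, 0.124, 0.032, 0, 0, 0.83], [1, 0.041, 0.124, 0.032, 0, 0, 0.83], [1, 0.041, 0.124, 0.032, 0, 0, 0.83]]])

```text
time: 45.4
tool_pos: [0.4696, -0.174, 0.1005]
ee_rot: [-2.975, 1.006, 0.001]
ft_force: [0.4, -0.5, -1.3]
width: 0.0134
finger_force: 40.0
```

```bash
python3 meas.py movC .097 w12; python3 meas.py movA .006; python3 plan.py .5368,-.2207,.07,-37.5 .5368,-.2207,.0105,-37.5; python3 look.py w12 keeper_hinge keeper_knob
```

```text
movC [0.5311, -0.221] -37.6 L0.127 W0.053
movC [0.3524, -0.211] 8.0 L0.033 W0.007
movA [0.5449, -0.3184] -28.7 L0.122 W0.059
t 45.5 now [ 0.4702 -0.1746  0.1011] yaw -37.41 tilt [ 1.e-03 -7.e-04 -1.e+00] w 0.0134 F [ 0.3 -0.1 -1.4]
.5368,-.2207,.07,-37.5 -> [0.0809, -0.0038, 0.0312] [-0.001, -0.001, 0.002] rows from start 1.7
.5368,-.2207,.0105,-37.5 -> [0.0809, -0.0038, 0.0907] [-0.001, -0.001, 0.002] rows from start 2.4
keeper_hinge 0.91 [184.  73.] [ 0.5935 -0.1953  0.046 ]
keeper_knob 0.51 [342.   3.] [ 0.5537 -0.3074  0.076 ]
```

View pics/w12.png

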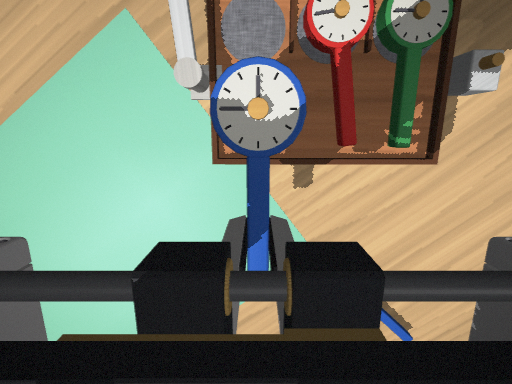

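Request:
move_arm(commands=[[[1, 0.04, -0.002, 0.01, 0, 0, 0], [1, 0.08, -0.004, 0.02, 0, 0, 0], [1, 0.081, -0.004, 0.055, 0, 0, 0], [1, 0.081, -0.004, 0.075, 0, 0, 0], [1, 0.081, -0.004, 0.086, 0, 0, 0], [1, 0.081, -0.004, 0.0902, 0, 0, 0], [1, 0.081, -0.004, 0.0902, 0, 0, 0], [0.45, 0.081, -0.004, 0.0902, 0, 0, 0], [0.45, 0.081, -0.004, 0.0902, 0, 0, 0], [0.45, 0.081, -0.004, 0.0902, 0, 0, 0]]])

```text
time: 46.65
tool_pos: [0.5371, -0.2214, 0.0112]
ee_rot: [-2.975, 1.009, -0.003]
ft_force: [0.2, -0.4, -1.2]
width: 0.0254
finger_force: 0.0
```

```bash
python3 plan.py; for m in movA movC movB; do python3 meas.py $m .006; done
```

```text
t 46.6 now [ 0.5371 -0.2214  0.0112] yaw -37.48 tilt [ 2.e-03 -7.e-04 -1.e+00] w 0.0254 F [ 0.2 -0.4 -1.2]
movA [0.56, -0.3244] -24.8 L0.127 W0.059
movC [0.5984, -0.2681] -37.2 L0.127 W0.054
movB [0.5244, -0.3633] -37.1 L0.128 W0.047
```

Request:
move_arm(commands=[[[0.45, 0, 0, -0.04, 0, 0, 0], [0.45, 0, 0, -0.085, 0, 0, 0], [0.45, 0, 0, -0.13, 0, 0, 0], [0.45, -0.03, 0.02, -0.16, 0, 0, 0], [0.45, -0.06, 0.04, -0.19, 0, 0, 0], [0.45, -0.08, 0.06, -0.19, 0, 0, 0], [0.45, -0.08, 0.07, -0.19, 0, 0, 0], [0.45, -0.08, 0.07, -0.19, 0, 0, 0], [0.45, -0.08, 0.07, -0.19, 0, 0, 0], [0.45, -0.08, 0.07, -0.19, 0, 0, 0]]])

```text
time: 47.8
tool_pos: [0.4314, -0.2275, 0.1997]
ee_rot: [-2.975, 1.007, 0.0]
ft_force: [-0.4, -0.2, -0.1]
width: 0.026
finger_force: 0.0
```

```bash
python3 plan.py;  python3 look.py w13 keeper_hinge keeper_knob bay0 hubA hubB hubC; for m in movA movC movB; do python3 meas.py $m .006; done
```

```text
t 47.8 now [ 0.4314 -0.2275  0.1997] yaw -37.41 tilt [-3.e-04 -8.e-04 -1.e+00] w 0.026 F [-0.4 -0.2 -0.1]
keeper_hinge 0.75 [149.  95.] [ 0.5907 -0.1928  0.046 ]
hubA 0.59 [257.  46.] [ 0.5587 -0.3238  0.032 ]
hubB 0.73 [317.  46.] [ 0.5173 -0.3778  0.032 ]
hubC 0.5 [198.  45.] [ 0.6009 -0.2712  0.032 ]
movA [0.5566, -0.3272] -29.0 L0.137 W0.057
movC [0.5974, -0.2694] -37.5 L0.137 W0.056
movB [0.5175, -0.3754] -38.1 L0.135 W0.055
```

View pics/w13.png

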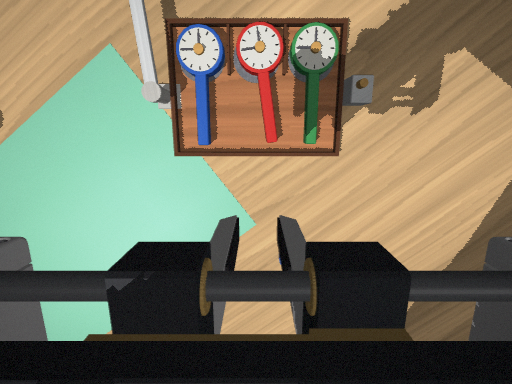

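```bash
python3 plan.py .4898,-.2886,.06,-29 .4898,-.2886,.0105,-29
```

```text
t 48.3 now [ 0.4302 -0.2279  0.2002] yaw -37.47 tilt [-1.e-04 -0.e+00 -1.e+00] w 0.0258 F [-0.7 -0.8 -0.5]
.4898,-.2886,.06,-29 -> [0.0843, 0.0119, 0.1402] [-0.0, 0.0, -0.188] rows from start 3.3
.4898,-.2886,.0105,-29 -> [0.0843, 0.0119, 0.1897] [-0.0, 0.0, -0.188] rows from start 4.2
```

Request:
move_arm(commands=[[[0.4, 0.04, 0.006, 0.03, 0, 0, -0.1], [0.4, 0.08, 0.012, 0.06, 0, 0, -0.188], [0.4, 0.084, 0.012, 0.1, 0, 0, -0.188], [0.4, 0.084, 0.012, 0.14, 0, 0, -0.188], [0.4, 0.084, 0.012, 0.17, 0, 0, -0.188], [0.4, 0.084, 0.012, 0.189, 0, 0, -0.188], [1, 0.084, 0.012, 0.189, 0, 0, -0.188], [1, 0.084, 0.012, 0.189, 0, 0, -0.188], [1, 0.084, 0.012, 0.189, 0, 0, -0.188], [1, 0.084, 0.012, 0.189, 0, 0, -0.188]]])

```text
time: 49.3
tool_pos: [0.4901, -0.289, 0.0125]
ee_rot: [3.041, -0.787, 0.003]
ft_force: [-1.0, 1.2, -1.3]
width: 0.0136
finger_force: 40.0
```

```bash
python3 plan.py .4955,-.2745,.0205,-37.4
```

```text
t 49.3 now [ 0.4901 -0.289   0.0125] yaw -29.02 tilt [ 0.0018  0.     -1.    ] w 0.0136 F [-1.   1.2 -1.3]
.4955,-.2745,.0205,-37.4 -> [-0.0023, -0.0153, -0.008] [-0.0, -0.002, 0.186] rows from start 1.0
```

Request:
move_arm(commands=[[[1, 0, 0, -0.008, 0, 0, 0], [1, 0, 0, -0.016, 0, 0, 0], [1, -0.001, -0.008, -0.016, 0, 0, 0.1], [1, -0.002, -0.015, -0.016, 0, 0, 0.186], [1, -0.002, -0.015, -0.016, 0, 0, 0.186], [1, -0.002, -0.015, -0.008, 0, 0, 0.186], [1, -0.002, -0.015, 0, 0, 0, 0.186], [1, -0.002, -0.015, 0, 0, 0, 0.186], [0.45, -0.002, -0.015, 0, 0, 0, 0.186], [0.45, -0.002, -0.015, 0, 0, 0, 0.186]]])

```text
time: 50.3
tool_pos: [0.4948, -0.2748, 0.0109]
ee_rot: [2.976, -1.007, -0.001]
ft_force: [-0.4, 0.3, -0.8]
width: 0.0243
finger_force: 0.0
```

Request:
move_arm(commands=[[[0.45, 0, 0, 0, 0, 0, 0], [0.45, 0, 0, -0.03, 0, 0, 0], [0.45, 0, 0, -0.07, 0, 0, 0], [0.45, 0, 0, -0.115, 0, 0, 0], [1, -0.03, 0, -0.15, 0, 0, 0], [1, -0.06, 0, -0.18, 0, 0, 0], [1, -0.08, 0, -0.19, 0, 0, 0], [1, -0.08, 0, -0.19, 0, 0, 0], [1, -0.08, 0, -0.19, 0, 0, 0], [1, -0.08, 0, -0.19, 0, 0, 0]]])

```text
time: 51.3
tool_pos: [0.432, -0.2265, 0.2005]
ee_rot: [-2.976, 1.007, 0.001]
ft_force: [0.2, -0.2, -0.1]
width: 0.0004
finger_force: 0.0
```

```bash
python3 plan.py; for m in movA movC movB; do python3 meas.py $m .006 w14; done
python3 - <<'E'
from h import *
im=eyes.camera("top")
for n in("keeper_knob","keeper_hinge","keeper"):
    for d in nets.pinpoint(n,"top")[:2] if n!="keeper" else []: print(n,round(d["confidence"],2),at_z(d["at"],"top",Z[n]))
hsv=cv2.cvtColor(im,cv2.COLOR_RGB2HSV); m=cv2.inRange(hsv,(24,120,110),(34,255,255)); k,l,st,c=cv2.connectedComponentsWithStats(m)
for i in range(1,k):
    p=at_z(c[i],"top",.07)
    if .5<p[0]<.85 and -.45<p[1]<-.1: print(st[i],p)
E
```

```text
t 51.3 now [ 0.432  -0.2265  0.2005] yaw -37.41 tilt [-4.e-04  0.e+00 -1.e+00] w 0.0004 F [ 0.2 -0.2 -0.1]
movA [0.5568, -0.3217] -36.9 L0.137 W0.055
movC [0.5975, -0.2696] -37.7 L0.137 W0.056
movB [0.5175, -0.3755] -38.5 L0.135 W0.055
keeper_knob 0.88 [ 0.7083 -0.2711  0.076 ]
keeper_knob 0.74 [0.6014 0.4323 0.076 ]
keeper_hinge 0.91 [ 0.5832 -0.1902  0.046 ]
[362 134   6   5  21] [ 0.7075 -0.2691  0.07  ]
```

Request:
move_arm(commands=[[[0.5, 0.03, -0.016, 0, 0, 0, -0.12], [0.5, 0.06, -0.033, 0, 0, 0, -0.25], [0.5, 0.09, -0.05, 0, 0, 0, -0.38], [0.5, 0.12, -0.066, 0, 0, 0, -0.52], [0.5, 0.15, -0.083, 0.01, 0, 0, -0.65], [0.5, 0.18, -0.1, 0.02, 0, 0, -0.78], [0.5, 0.21, -0.117, 0.03, 0, 0, -0.9], [0.5, 0.24, -0.13, 0.04, 0, 0, -1], [0.5, 0.245, -0.1345, 0.05, 0, 0, -1], [0.5, 0.245, -0.1345, 0.05, 0, 0, -1]]])

```text
time: 52.6
tool_pos: [0.7068, -0.2668, 0.148]
ee_rot: [-3.132, -0.208, 0.006]
ft_force: [-0.4, -0.3, 0.2]
width: 0.0237
finger_force: 0.0
```

Request:
move_arm(commands=[[[0.5, 0, 0, 0, 0, 0, -0.12], [0.5, 0, 0, 0, 0, 0, -0.25], [0.5, 0, 0, 0, 0, 0, -0.38], [0.5, 0, 0, 0, 0, 0, -0.52], [0.5, 0, 0, 0, 0, 0, -0.65], [0.5, 0, 0, 0, 0, 0, -0.78], [0.5, 0, 0, 0, 0, 0, -0.9], [0.5, 0, 0, 0, 0, 0, -1], [0.5, 0, 0, 0, 0, 0, -1], [0.5, 0, 0, 0, 0, 0, -1]]])

```text
time: 53.6
tool_pos: [0.707, -0.268, 0.1519]
ee_rot: [2.818, 1.389, -0.001]
ft_force: [-0.6, 0.2, -0.2]
width: 0.0231
finger_force: 0.0
```

Request:
move_arm(commands=[[[0.5, 0, 0, 0, 0, 0, -0.12], [0.5, 0, 0, 0, 0, 0, -0.25], [0.5, 0, 0, 0, 0, 0, -0.38], [0.5, 0, 0, 0, 0, 0, -0.52], [0.5, 0, 0, 0, 0, 0, -0.65], [0.5, 0, 0, 0, 0, 0, -0.78], [0.5, 0, 0, 0, 0, 0, -0.9], [0.5, 0, 0, 0, 0, 0, -1], [0.5, 0, 0, 0, 0, 0, -1], [0.5, 0, 0, 0, 0, 0, -1]]])

```text
time: 54.6
tool_pos: [0.7076, -0.2679, 0.1514]
ee_rot: [2.072, 2.361, -0.0]
ft_force: [-0.7, 0.4, 0.5]
width: 0.0235
finger_force: 0.0
```

Request:
move_arm(commands=[[[0.5, 0, 0, 0, 0, 0, -0.12], [0.5, 0, 0, 0, 0, 0, -0.25], [0.5, 0, 0, 0, 0, 0, -0.38], [0.5, 0, 0, 0, 0, 0, -0.52], [0.5, 0, 0, 0, 0, 0, -0.65], [0.5, 0, 0, 0, 0, 0, -0.78], [0.5, 0, 0, 0, 0, 0, -0.9], [0.5, 0, 0, 0, 0, 0, -1], [0.5, 0, 0, 0, 0, 0, -1], [0.5, 0, 0, 0, 0, 0, -1]]])

```text
time: 55.6
tool_pos: [0.7078, -0.2678, 0.1513]
ee_rot: [-1.011, -2.974, 0.0]
ft_force: [0.1, 0.0, -0.1]
width: 0.0233
finger_force: 0.0
```

```bash
cat > knob.py <<'E'
from h import *
P=eyes.camera_params("wrist"); im=eyes.camera("wrist"); save(im,"k.png"); hsv=cv2.cvtColor(im,cv2.COLOR_RGB2HSV); m=cv2.inRange(hsv,(22,120,100),(35,255,255)); k,l,st,c=cv2.connectedComponentsWithStats(m)
for i in range(1,k):
    if st[i,4]>30: print("yellow",st[i],c[i].round(1),at_z(c[i],"wrist",.076,P))
for d in nets.pinpoint("keeper_hinge","wrist")[:2]: print("hinge",round(d["confidence"],2),d["at"],at_z(d["at"],"wrist",.046,P))
for d in nets.pinpoint("keeper_knob","wrist")[:2]: print("knob",round(d["confidence"],2),d["at"],at_z(d["at"],"wrist",.076,P))
E
python3 knob.py; python3 plan.py .708,-.27,.12,147
```

```text
yellow [250 192  14  19 206] [256.  201.1] [ 0.7078 -0.2697  0.076 ]
hinge 0.77 [236.9, 55.0] [ 0.5902 -0.2018  0.046 ]
knob 0.56 [258.0, 202.3] [ 0.7099 -0.2689  0.076 ]
t 55.8 now [ 0.7079 -0.2678  0.1514] yaw 142.53 tilt [-3.e-04 -2.e-04 -1.e+00] w 0.0238 F [ 0.7  1.  -0.2]
.708,-.27,.12,147 -> [-0.0014, -0.0016, 0.0314] [-0.0, 0.0, -0.099] rows from start 0.6
```

Request:
move_arm(commands=[[[0.5, -0.001, -0.001, 0.01, 0, 0, -0.06], [0.5, -0.001, -0.001, 0.02, 0, 0, -0.115], [0.5, -0.001, -0.001, 0.04, 0, 0, -0.115], [0.5, -0.001, -0.001, 0.06, 0, 0, -0.115], [0.5, -0.001, -0.001, 0.075, 0, 0, -0.115], [0.5, -0.001, -0.001, 0.085, 0, 0, -0.115], [0.5, -0.001, -0.001, 0.093, 0, 0, -0.115], [0.6, -0.001, -0.001, 0.093, 0, 0, -0.115], [0.6, -0.001, -0.001, 0.093, 0, 0, -0.115], [0.6, -0.001, -0.001, 0.093, 0, 0, -0.115]]])

```text
time: 56.75
tool_pos: [0.7087, -0.2692, 0.0593]
ee_rot: [0.871, 3.017, 0.0]
ft_force: [-0.6, 0.5, 0.5]
width: 0.0185
finger_force: 0.0
```

```bash
cat > arc.py <<'E'
import sys,subprocess; import numpy as np
H=np.array([.590,-.195]); w=[]
for a in map(float,sys.argv[2:]):
    t=np.radians(a); p=H+.14*np.array([np.cos(t),np.sin(t)]); w.append("%.4f,%.4f,%s,%.1f"%(*p,sys.argv[1],a+180))
subprocess.run(["python3","plan.py"]+w)
E
python3 arc.py .058 -36 -40 -44 -48 -52 -56 -60 -64 -68 -72
```

```text
t 56.8 now [ 0.7087 -0.2692  0.0593] yaw 147.78 tilt [-1.5e-03  7.0e-04 -1.0e+00] w 0.0185 F [-0.6  0.5  0.5]
0.7033,-0.2773,.058,144.0 -> [0.0003, -0.0097, 0.0013] [0.001, 0.002, 0.084] rows from start 0.4
0.6972,-0.2850,.058,140.0 -> [0.0013, -0.0195, 0.0013] [0.001, 0.002, 0.173] rows from start 0.9
0.6907,-0.2923,.058,136.0 -> [0.0029, -0.0291, 0.0013] [0.001, 0.002, 0.262] rows from start 1.4
0.6837,-0.2990,.058,132.0 -> [0.0053, -0.0385, 0.0012] [0.001, 0.002, 0.351] rows from start 1.8
0.6762,-0.3053,.058,128.0 -> [0.0083, -0.0479, 0.0012] [0.001, 0.002, 0.44] rows from start 2.3
0.6683,-0.3111,.058,124.0 -> [0.0119, -0.057, 0.0012] [0.001, 0.002, 0.528] rows from start 2.8
0.6600,-0.3162,.058,120.0 -> [0.0162, -0.0657, 0.0012] [0.001, 0.002, 0.617] rows from start 3.2
0.6514,-0.3208,.058,116.0 -> [0.021, -0.0742, 0.0012] [0.001, 0.002, 0.706] rows from start 3.7
0.6424,-0.3248,.058,112.0 -> [0.0265, -0.0824, 0.0012] [0.001, 0.002, 0.795] rows from start 4.2
0.6333,-0.3281,.058,108.0 -> [0.0324, -0.09, 0.0012] [0.001, 0.002, 0.884] rows from start 4.6
```

Request:
move_arm(commands=[[[0.6, 0, -0.01, 0, 0, 0, 0.085], [0.6, 0.001, -0.0195, 0, 0, 0, 0.173], [0.6, 0.003, -0.029, 0, 0, 0, 0.262], [0.6, 0.005, -0.0385, 0, 0, 0, 0.351], [0.6, 0.008, -0.048, 0, 0, 0, 0.44], [0.6, 0.012, -0.057, 0, 0, 0, 0.53], [0.6, 0.016, -0.066, 0, 0, 0, 0.617], [0.6, 0.021, -0.074, 0, 0, 0, 0.706], [0.6, 0.0265, -0.082, 0, 0, 0, 0.795], [0.6, 0.032, -0.09, 0, 0, 0, 0.884]]])

```text
time: 57.75
tool_pos: [0.6334, -0.3285, 0.0594]
ee_rot: [1.849, 2.538, 0.001]
ft_force: [-0.1, -1.0, 0.7]
width: 0.0186
finger_force: 0.2
```

```bash
python3 knob.py; python3 arc.py .059 -76 -80 -84 -88 -92 -96 -100 -104 -108 -112
```

```text
yellow [251 219  21  31 518] [260.6 234.6] [ 0.6352 -0.3262  0.076 ]
hinge 0.88 [253.4, 11.0] [ 0.5899 -0.1992  0.046 ]
knob 0.86 [261.0, 238.0] [ 0.6362 -0.3284  0.076 ]
t 57.9 now [ 0.633  -0.3291  0.0592] yaw 108.05 tilt [-1.4e-03  3.0e-04 -1.0e+00] w 0.0184 F [-0.3 -0.6  0.2]
0.6239,-0.3308,.059,104.0 -> [0.0012, -0.0092, 0.0002] [0.001, 0.002, 0.09] rows from start 0.5
0.6143,-0.3329,.059,100.0 -> [0.0022, -0.019, 0.0002] [0.001, 0.002, 0.179] rows from start 0.9
0.6046,-0.3342,.059,96.0 -> [0.004, -0.0286, 0.0002] [0.001, 0.002, 0.268] rows from start 1.4
0.5949,-0.3349,.059,92.0 -> [0.0063, -0.038, 0.0002] [0.001, 0.002, 0.357] rows from start 1.9
0.5851,-0.3349,.059,88.0 -> [0.0094, -0.0474, 0.0002] [0.001, 0.002, 0.445] rows from start 2.3
0.5754,-0.3342,.059,84.0 -> [0.013, -0.0564, 0.0001] [0.001, 0.002, 0.534] rows from start 2.8
0.5657,-0.3329,.059,80.0 -> [0.0173, -0.0652, 0.0001] [0.001, 0.002, 0.623] rows from start 3.3
0.5561,-0.3308,.059,76.0 -> [0.0222, -0.0737, 0.0001] [0.001, 0.002, 0.712] rows from start 3.7
0.5467,-0.3281,.059,72.0 -> [0.0277, -0.0818, 0.0001] [0.001, 0.002, 0.801] rows from start 4.2
0.5376,-0.3248,.059,68.0 -> [0.0337, -0.0894, 0.0001] [0.001, 0.002, 0.89] rows from start 4.7
```

Request:
move_arm(commands=[[[0.6, 0.001, -0.0095, 0, 0, 0, 0.09], [0.6, 0.002, -0.019, 0, 0, 0, 0.179], [0.6, 0.004, -0.0285, 0, 0, 0, 0.268], [0.6, 0.006, -0.038, 0, 0, 0, 0.357], [0.6, 0.009, -0.0475, 0, 0, 0, 0.445], [0.6, 0.013, -0.0565, 0, 0, 0, 0.534], [0.6, 0.017, -0.065, 0, 0, 0, 0.623], [0.6, 0.022, -0.074, 0, 0, 0, 0.712], [0.6, 0.028, -0.082, 0, 0, 0, 0.801], [0.6, 0.034, -0.0895, 0, 0, 0, 0.89]]])

```text
time: 58.9
tool_pos: [0.5382, -0.3232, 0.0588]
ee_rot: [2.605, 1.755, 0.002]
ft_force: [-0.5, 0.3, -0.4]
width: 0.019
finger_force: 0.2
```

```bash
python3 knob.py; python3 arc.py .059 -116 -120 -124 -126 -128 -129 -130
```

```text
yellow [251 222  22  32 518] [260.9 237.8] [ 0.541  -0.3241  0.076 ]
hinge 0.62 [255.8, 15.4] [ 0.5887 -0.1985  0.046 ]
knob 0.62 [259.8, 240.8] [ 0.5396 -0.3257  0.076 ]
t 59.0 now [ 0.538  -0.3233  0.0588] yaw 68.16 tilt [-1.e-04  7.e-04 -1.e+00] w 0.0189 F [0.1 0.  0.1]
0.5286,-0.3208,.059,64.0 -> [-0.0012, -0.0096, -0.0003] [0.001, 0.0, 0.092] rows from start 0.5
0.5200,-0.3162,.059,60.0 -> [-0.0001, -0.0193, -0.0003] [0.001, 0.0, 0.181] rows from start 0.9
0.5117,-0.3111,.059,56.0 -> [0.0015, -0.0289, -0.0003] [0.001, -0.0, 0.27] rows from start 1.4
0.5077,-0.3083,.059,54.0 -> [0.0026, -0.0337, -0.0003] [0.001, -0.0, 0.315] rows from start 1.6
0.5038,-0.3053,.059,52.0 -> [0.0039, -0.0384, -0.0003] [0.001, -0.0, 0.359] rows from start 1.9
0.5019,-0.3038,.059,51.0 -> [0.0046, -0.0407, -0.0003] [0.001, -0.0, 0.381] rows from start 2.0
0.5000,-0.3022,.059,50.0 -> [0.0054, -0.0431, -0.0003] [0.001, -0.0, 0.404] rows from start 2.1
```

Request:
move_arm(commands=[[[0.6, -0.001, -0.0095, 0, 0, 0, 0.09], [0.6, 0, -0.019, 0, 0, 0, 0.18], [0.6, 0.001, -0.029, 0, 0, 0, 0.27], [0.6, 0.002, -0.0335, 0, 0, 0, 0.315], [0.6, 0.003, -0.036, 0, 0, 0, 0.34], [0.6, 0.004, -0.038, 0, 0, 0, 0.36], [0.6, 0.0045, -0.04, 0, 0, 0, 0.375], [0.6, 0.005, -0.042, 0, 0, 0, 0.39], [0.6, 0.005, -0.042, 0, 0, 0, 0.39], [0.6, 0.005, -0.042, 0, 0, 0, 0.39]]])

```text
time: 60.05
tool_pos: [0.5046, -0.3052, 0.0588]
ee_rot: [2.836, 1.337, 0.01]
ft_force: [6.2, -5.5, -6.6]
width: 0.0189
finger_force: 4.5
```

```bash
python3 knob.py; python3 plan.py
```

```text
yellow [252 220  21  31 491] [261.1 235.6] [ 0.508  -0.3055  0.076 ]
knob 0.74 [262.2, 239.4] [ 0.5069 -0.3079  0.076 ]
t 60.2 now [ 0.5045 -0.3052  0.0588] yaw 50.49 tilt [ 0.0031  0.0078 -1.    ] w 0.0189 F [ 7.3 -5.2 -6. ]
```

Request:
move_arm(commands=[[[0.6, 0, -0.001, 0, 0, 0, 0], [0.6, 0, -0.002, 0, 0, 0, 0], [0.6, 0, -0.003, 0, 0, 0, 0], [0.6, 0, -0.004, 0, 0, 0, 0], [0.6, 0, -0.004, 0, 0, 0, 0], [0.6, 0, -0.004, 0, 0, 0, 0], [0.6, 0, -0.004, 0, 0, 0, 0], [0.6, 0, -0.004, 0, 0, 0, 0], [0.6, 0, -0.004, 0, 0, 0, 0], [0.6, 0, -0.004, 0, 0, 0, 0]]])

```text
time: 61.2
tool_pos: [0.5044, -0.3051, 0.0591]
ee_rot: [2.832, 1.334, 0.016]
ft_force: [12.3, -11.0, -13.0]
width: 0.0188
finger_force: 8.1
```

```bash
python3 knob.py; python3 plan.py
```

```text
yellow [253 220  20  31 483] [261.5 235.5] [ 0.5079 -0.3055  0.076 ]
hinge 0.61 [250.5, 14.8] [ 0.5882 -0.1985  0.046 ]
knob 0.58 [260.5, 237.6] [ 0.5065 -0.3062  0.076 ]
t 61.4 now [ 0.5044 -0.305   0.0591] yaw 50.45 tilt [ 0.0047  0.0144 -0.9999] w 0.019 F [ 12.4 -10.1 -12. ]
```

Request:
move_arm(commands=[[[0.6, 0, 0.004, 0, 0, 0, 0], [0.6, 0, 0.007, 0, 0, 0, 0], [0.5, 0, 0.008, 0, 0, 0, 0], [0.5, 0, 0.008, 0, 0, 0, 0], [0.5, 0, 0.008, -0.01, 0, 0, 0], [0.5, 0, 0.008, -0.03, 0, 0, 0], [0.5, 0, 0.008, -0.06, 0, 0, 0], [0.5, 0, 0.008, -0.1, 0, 0, 0], [0.5, 0, 0.008, -0.14, 0, 0, 0], [0.5, 0, 0.008, -0.18, 0, 0, 0]]])

```text
time: 62.35
tool_pos: [0.5025, -0.305, 0.2404]
ee_rot: [-2.841, -1.339, 0.001]
ft_force: [1.2, 0.1, 0.1]
width: 0.0237
finger_force: 0.0
```

Request:
move_arm(commands=[[[0.5, -0.02, 0, -0.02, 0, 0, 0], [0.5, -0.06, 0, -0.04, 0, 0, 0], [0.5, -0.1, 0, -0.04, 0, 0, 0], [0.5, -0.1, 0, -0.04, 0, 0, 0], [0.5, -0.1, 0, -0.04, 0, 0, 0], [0.5, -0.1, 0, -0.04, 0, 0, 0], [0.5, -0.1, 0, -0.04, 0, 0, 0], [0.5, -0.1, 0, -0.04, 0, 0, 0], [0.5, -0.1, 0, -0.04, 0, 0, 0], [0.5, -0.1, 0, -0.04, 0, 0, 0]]])

```text
time: 63.35
tool_pos: [0.4399, -0.3825, 0.2782]
ee_rot: [-2.842, -1.339, -0.0]
ft_force: [0.0, 0.3, -0.6]
width: 0.0233
finger_force: 0.0
```

```bash
python3 knob.py; python3 plan.py
python3 - <<'E'
from h import *
P=eyes.camera_params("wrist"); im=cv2.imread("pics/k.png")[:,:,::-1]
for n in("keeper","keeper_knob"):
    for d in nets.outline_of("keeper","wrist")[:2] if n=="keeper" else []:
        r=d["region"].astype(np.uint8); v,u=np.nonzero(r); q=np.array([at_z(x,"wrist",.05,P)[:2] for x in zip(u,v)]); a=np.linalg.svd(q-q.mean(0),full_matrices=False)[2][0]
        print("bar",round(d["confidence"],2),len(u),u.min(),u.max(),v.min(),v.max(),"angle",np.degrees(np.arctan2(a[1],a[0])),"span",np.ptp((q-q.mean(0))@a))
for cam in("top",):
    im=eyes.camera(cam); save(im,"topend.png")
    for d in nets.outline_of("keeper",cam)[:1]:
        v,u=np.nonzero(d["region"]); q=np.array([at_z(x,cam,.05)[:2] for x in zip(u,v)]); a=np.linalg.svd(q-q.mean(0),full_matrices=False)[2][0]; print(cam,d["confidence"],np.degrees(np.arctan2(a[1],a[0])),np.ptp((q-q.mean(0))@a))
E
for m in movA movB movC; do python3 meas.py $m .006; done
```

```text
yellow [256 100  10  12  89] [260.1 105. ] [ 0.5055 -0.3099  0.076 ]
knob 0.61 [259.7, 103.9] [ 0.5059 -0.3085  0.076 ]
t 63.5 now [ 0.4397 -0.3828  0.2782] yaw 50.42 tilt [ 1.e-04 -1.e-04 -1.e+00] w 0.0237 F [ 0.3  0.4 -0.4]
bar 0.6 1697 250 266 0 172 angle -127.56000097945856 span 0.22555763052087102
top 0.93 -127.27942064079222 0.24283935864204498
movA [0.5579, -0.3235] -35.4 L0.070 W0.056
movA [0.4914, -0.2736] 142.6 L0.054 W0.016
movB [0.5173, -0.3771] -37.8 L0.069 W0.053
movB [0.4486, -0.3241] -36.8 L0.048 W0.013
movC [0.5972, -0.271] -42.0 L0.068 W0.057
movC [0.5336, -0.2218] 142.3 L0.052 W0.017
movC [0.3103, -0.2041] 7.3 L0.097 W0.040
movC [0.4741, -0.8] -108.1 L0.086 W0.035
```

```bash
python3 -c "
from cell import ctrl
print(ctrl.hand_in())"
```

```text
the job is handed in; nothing more can be done
None
```

The job is handed in: the red, green and blue movements were each pressed to the plunger's hard stop and laid flat in the tray's three bays. The keeper bar is swung shut; its measured angle is within about half a degree of fully closed, though I did not pull on it to test the catch.

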